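Load the scraper into the sample tray and hold the tray over the code reader

ROBOT

A 7-joint arm with a two-finger parallel gripper is mounted at the origin on a cart in front of the work surface, level with it; the furniture and walls round the work are solid. World frame = base frame: x ahead of the robot, y to its left, z up, the work surface at z = 0. Lengths are in m, angles in rad, forces in N, time in s.
With the tool pointing down it reaches from about 0.425 to 0.95 m from the base axis. Payload 4.7 kg.
Tool frame: the origin (TCP) lies midway between the tips of the shut fingers; the grasp point (between the pads) lies 19 mm behind it (ctrl.tcp_to_grasp is the distance from the TCP to the grasp point, in m); z points along the fingers, y is the direction in which the jaws open and shut (so a half turn about z gives the same grasp; the last joint's range is limited). The gripper opens to 85 mm and grips with 20 to 120 N. Pads are 22 mm wide; open, the fingers measure 114 mm over their backs; the gripper's body (76 mm by 85 mm) begins 54 mm behind the grasp point. The pads swing forward as they close: fully open they stand 13 mm farther back than shut.
Start: joints at [1.114, 0.469, -0.049, 1.532, 0.024, 1.141, -0.082], TCP at [0.28, -0.614, 0.231] pointing down, gripper open.
Joint ranges: [-2.59, 2.59], [-0.33, 1.99], [-1.39, 1.29], [0.1, 2.45], [-1.04, 4.18], [0.21, 1.99], [-2.66, 2.66]. Speed limits (rad/s): [2.57, 2.57, 3.14, 3.14, 3.14, 3.14, 3.14].

INTERFACE

Orientations are given as a rotation vector (axis times angle).
In Python, from rig import status, optics, close_job, nets, ctrl gives the robot as it stands.
- The arm moves only by the tool play_rows, never from a script. Its argument "motion" is one flat list of numbers, 7 for each row, row after row: the shift along the tool's x, y, z in mm, then the turn, a rotation vector about the tool's x, y, z in rad, then the closure in counts, from 0 (fully open) to 255 (shut). A call has 1 to 8 rows; each row is the pose to reach, as a shift and turn from the pose measured when the call began, along the tool's axes at that moment; what a row does not reach only later rows make up. A row lasts 1/12 s, in which the tool goes at most 41.7 mm and 7.16 degrees, less where a joint would pass 70% of its speed; a pose out of reach is approached as far as the arm can. A call with a gripper value outside its range is refused whole. The fingers move at their own pace and stop on an object; "newtons" is the grip in N (left out, the last holds). Time passes only in rows, so rows that repeat a pose let the fingers close. It gives the time, the measured TCP pose, the force and the opening at its end, in the units of the state.
- status.read_state(): the state, without advancing time (a new reading comes with each control period).
- optics.read_camera(name): name is "side" or "top"; returns a dict with "frame" (480x640x3 uint8, red, green, blue), "z_map" (480x640 float32, m along the optical axis (not along the pixel's ray), 0 where there is no reading), "K" (3x3 intrinsics, pixels), "distortion" ([k1, k2, p1, p2, k3] as OpenCV has them; the pictures are not rectified), "pose" (4x4, takes a point from camera to world coordinates). Camera axes: x right, y down, z forward; pixel columns grow to the right and rows downward; lengths in m; the calibration is good to about 2 mm. A picture is of the moment at which its call begins.
- close_job(): hands the job in, once; it reports no verdict.
Trained networks look in a picture, given as the dict that the camera call returned (one of the last four; its "shot" number tells which), for a name from the list of things; names that differ only in an ending like _2 or _b are one class to them, and where a whole thing is asked for, a point or a joint stands for the part that bears it (a point fixed in the world has none). Each returns a list of dicts, best first, with "score" (0 to 1); they miss things now and then, are a little off and sometimes report something else, mostly with a low value. They report only what shows in the picture. A call takes as long as a camera call. They do not tell look-alikes from the thing itself.
- nets.spot_in(picture, target): "point" ([x, y, z] in m, in world coordinates, good to about 4 mm: the middle of the surface that is visible of it).
The state is a dict: "clock": time; "q": joint angles; "dq": joint speeds; "effort": joint torques, N m; "position": TCP position; "tcp_rot": TCP orientation; "wrist_force": force on the tool from outside, world axes, zero at the start; "wrist_torque": the same for the moment, N m; "opening": finger opening in m.
Only numpy, scipy, OpenCV 4.12 (cv2) and the standard library are available. Lean on these libraries where they do the work, as an engineer would, in place of code of your own. Each camera call takes 0.05 s, during which the arm holds its last target.

TASK

Take the plate scraper out of its drying stand, slide its blade edgewise all the way down into the slot at the end of the sample tray and let go of it. Then lift the tray by its carry bar and carry it level, so that the loose steel ball stays in its pocket, and finish holding it in the gripper, level and still, with the carry bar centred over the glass window of the code reader and the tray's underside about 10 cm above the glass. Leave the other things on the bench where they are.

Things in the scene. Friction and masses are not known exactly. Their poses are not given: they have to be found in the camera images.
- scraper_grip (a point): plate scraper: an upright steel blade (4 thick, 76 wide, 42 mm showing) with a black grip bar (14 thick, 76 wide, 18 high) along its top edge; 60 mm high in all, about 70 g. This point is the centre of the grip bar, 51 mm above the blade's lower edge and 9 mm below the top. x: through the thickness (the way to pinch the bar), y: along the width, z: up. At the start it stands in the stand, blade down, 57 mm above the worktop at this point
- stand: grey drying stand, fixed, 52 x 110 x 34 mm on a 64 x 122 mm foot plate, with a slot 6.5 mm wide (x), 82 mm long (y), 28 mm deep. Origin: centre of its underside; z up. The scraper must be lifted 30 mm to come free
- tray_grip (a point): sample tray: loose steel pan 200 (x) x 110 (y) mm with a 12 mm lip, about 320 g, with a carry bar across its middle. This point is the centre of the carry bar, 78 mm above the tray's underside: the bar is 12 mm thick (x, the way to pinch it), 60 mm long (y), 24 mm high (z), on two posts. z: up. Its ball pocket lies toward +x, its slotted block toward -x
- tray_slot (a point): centre of the mouth of the empty slot in the white block (30 x 100 x 28 mm) at the tray's end; 79 mm from the carry bar along the tray's -x and 33 mm above the tray's underside. Slot: 7.5 mm wide (x), 82 mm long (y), 24 mm deep, with a 2 mm chamfer. With the blade fully home the centre of the scraper's grip bar is 27 mm above this point and the scraper's top is 36 mm above it. x, y, z as the tray's
- tray_pocket (a point): centre of the floor of the round white pocket in the tray, 66 mm from the carry bar along the tray's +x: 36 mm inside diameter, rim 4.5 mm above its floor. The ball lies loose in it
- ball_center (a point): centre of a loose steel ball, 24 mm in diameter, about 57 g; it rolls over the pocket's rim if the tray tips far or is jerked
- reader_glass (a point): centre of the glass window on top of the flatbed code reader, a fixed low grey box 150 (x) x 130 (y) x 32 mm high; the window is 96 x 90 mm and lies flush in its top, 32 mm above the worktop. z: up
- petri_dish: bystander, loose: small round clear lidded dish, 57 mm across, 14 high. Origin: centre of its underside
- microtube_rack: bystander, loose: clear low tube rack, 89 x 66 mm, up to 66 high. Origin: centre of its underside
- calculator: bystander, loose: black pocket calculator, 68 x 118 x 11 mm. Origin: centre of its underside
- sticky_pad: bystander, loose: block of pale yellow notes, 77 x 128 x 19 mm. Origin: centre of its underside
- well_plate: bystander, loose: clear 96-well plate, 86 x 128 x 14 mm. Origin: centre of its underside
- dot_label_carton: bystander, loose: small white and green carton, 43 x 94 x 71 mm. Origin: centre of its underside
- freezer_box: bystander, loose: white card box, 88 x 88 x 53 mm. Origin: centre of its underside
Not all that is in view belongs to the job. Leave any pink look-alike of the part that bears reader_glass alone.

How it is judged:
On the way, in this order (a step that is already met when the one before it is completed fails the run):
1. the scraper's blade is fully home in the tray's slot and released, the tray standing on the worktop (z of scraper_grip in the frame of tray_slot between 0.02 and 0.031 m and x of scraper_grip in the frame of tray_slot between -0.01 and 0.01 m and y of scraper_grip in the frame of tray_slot between -0.012 and 0.012 m and angle between the z axis of scraper_grip and the z axis of tray_grip, either way round below 0.2 rad and contact force between the fingers and scraper below 0.05 N and height (world z) of tray_grip below 0.085 m), for 0.2 s.
2. the tray is lifted off the worktop by the gripper with the scraper and ball aboard (z of scraper_grip in the frame of tray_slot between 0.02 and 0.031 m and x of scraper_grip in the frame of tray_slot between -0.01 and 0.01 m and y of scraper_grip in the frame of tray_slot between -0.012 and 0.012 m and angle between the z axis of scraper_grip and the z axis of tray_grip, either way round below 0.2 rad and distance between ball_center and tray_pocket below 0.022 m and height (world z) of tray_grip above 0.12 m and contact force between the fingers and tray above 1 N), for 0.2 s.
At the end, for the whole second after the job is handed in: Gripper holds the tray still, level within 0.12 rad, carry bar within 30 mm of the centre of the reader's glass seen from above, underside 60 to 150 mm above the glass, tray clear of the reader; scraper home in the slot (within 4 mm of its floor), ball in its pocket (z of scraper_grip in the frame of tray_slot between 0.02 and 0.031 m and x of scraper_grip in the frame of tray_slot between -0.01 and 0.01 m and y of scraper_grip in the frame of tray_slot between -0.012 and 0.012 m and angle between the z axis of scraper_grip and the z axis of tray_grip, either way round below 0.2 rad and distance between ball_center and tray_pocket below 0.022 m and horizontal distance between tray_grip and reader_glass below 0.03 m and height (world z) of tray_grip between 0.17 and 0.26 m and angle between tray_grip's own z axis and vertical below 0.12 rad and linear speed of tray below 0.02 m/s and angular speed of tray below 0.15 rad/s and contact force between the fingers and tray above 1 N and contact force between reader and tray below 0.1 N); the arm keeps its last pose, push and grip.
It fails at once if the ball leaves its pocket (distance between ball_center and tray_pocket above 0.028 m).
It fails at once if the tray is tipped more than 0.35 rad (angle between tray_grip's own z axis and vertical above 0.35 rad).
It fails at once if one of the other things on the bench is pushed more than 30 mm (distance of any of petri_dish, microtube_rack, calculator, sticky_pad, well_plate, dot_label_carton, freezer_box from where it was at the start of the episode above 0.03 m).
It also fails if it takes over 64 s, if anything falls off the work surface, if the arm or the gripper's body presses on something with over 40 N, if the wrist force passes 120 N, or if a joint passes its speed limit or range.

## Working session

There is one attempt and no reset: what is moved stays moved. The work goes in short steps, Python scripts to look and compute and a tool call to move; the robot and the scene stay as the last step left them, time stands still between calls to the robot, and variables do not carry over. Pictures are saved under pics/ and viewed, and the job is handed in when it is done.

Besides the shell and the picture viewer there is one more tool, called as name(argument=value, ...) on one line, values as JSON. play_rows: Moves the arm, as the interface text tells. Its arguments: {"type":"object","properties":{"motion":{"type":"array","items":{"type":"number"}},"newtons":{"type":"number"}},"required":["motion"]}

```bash
ls; mkdir -p pics; python3 - <<'E'
from rig import status, optics, close_job, nets, ctrl
import cv2, numpy as np, pickle
s=status.read_state()
for k,v in s.items(): print(k,np.round(v,4))
print([a for a in dir(ctrl) if a[0]!='_'])
for n in ['top','side']:
    p=optics.read_camera(n); cv2.imwrite(f'pics/{n}0.png',p['frame'][:,:,::-1]); pickle.dump(p,open(f'{n}0.pkl','wb'))
    print(n,p['K'],p['distortion'],p['pose'])
    for t in ['scraper_grip','stand','tray_grip','tray_slot','tray_pocket','ball_center','reader_glass','freezer_box','dot_label_carton','microtube_rack']:
        for d in nets.spot_in(p,t)[:3]: print(t,np.round(d['point'],4),round(d['score'],2))
E
```

```text
pics
clock 0.0
q [ 1.1141  0.4694 -0.0486  1.5337  0.0241  1.141  -0.0823]
dq [ 0.0004 -0.0006 -0.0004  0.0001  0.0011  0.0001 -0.0007]
effort [-6.00000e-04 -5.10316e+01 -4.71000e-02 -2.37713e+01  1.06000e-02
  7.60000e-03  0.00000e+00]
position [ 0.2798 -0.6136  0.2303]
tcp_rot [-3.0681e+00 -6.6660e-01  8.0000e-04]
wrist_force [ 0.8539  0.8343 -0.4893]
wrist_torque [0.0104 0.0535 0.0088]
opening 0.0853
['MotionError', 'tcp_to_grasp']
top [[509.08849914   0.         327.24164024]
 [  0.         509.08849914 247.12696639]
 [  0.           0.           1.        ]] [0.02731399 0.         0.         0.         0.        ] [[-1.84408946e-03 -9.97809740e-01  6.61235327e-02  4.06193693e-01]
 [-9.99976071e-01  1.39912548e-03 -6.77496019e-03  1.27799713e-01]
 [ 6.66760614e-03 -6.61344440e-02 -9.97788444e-01  1.62109409e+00]
 [ 0.00000000e+00  0.00000000e+00  0.00000000e+00  1.00000000e+00]]
stand [ 0.6227 -0.2691  0.0287] 0.62
tray_grip [ 0.5508 -0.2659  0.0064] 0.77
tray_grip [0.6671 0.0563 0.0119] 0.48
tray_slot [ 0.5476 -0.2682  0.0071] 0.97
tray_pocket [ 0.5491 -0.2646  0.0019] 0.93
ball
[... 497 characters left out ...]
0.          0.          0.        ] [[-0.91891723 -0.2466987   0.30778382  0.07565482]
 [-0.3942584   0.5987765  -0.69715638  1.16501813]
 [-0.01230615 -0.76197536 -0.64748908  1.06858754]
 [ 0.          0.          0.          1.        ]]
scraper_grip [ 0.5359 -0.0115  0.0617] 0.5
stand [0.5207 0.013  0.0253] 0.92
tray_slot [ 0.5477 -0.2604  0.005 ] 0.8
tray_pocket [ 0.5452 -0.2591  0.0082] 0.59
reader_glass [0.5492 0.2735 0.0322] 0.7
reader_glass [0.4315 0.7296 0.0336] 0.7
freezer_box [ 0.544  -0.2604  0.011 ] 0.62
freezer_box [0.5957 0.471  0.051 ] 0.59
dot_label_carton [ 0.5497 -0.4132  0.057 ] 0.52
microtube_rack [ 0.6738 -0.0464  0.0265] 0.76
microtube_rack [0.4426 0.5163 0.0153] 0.32
```

View pics/top0.png

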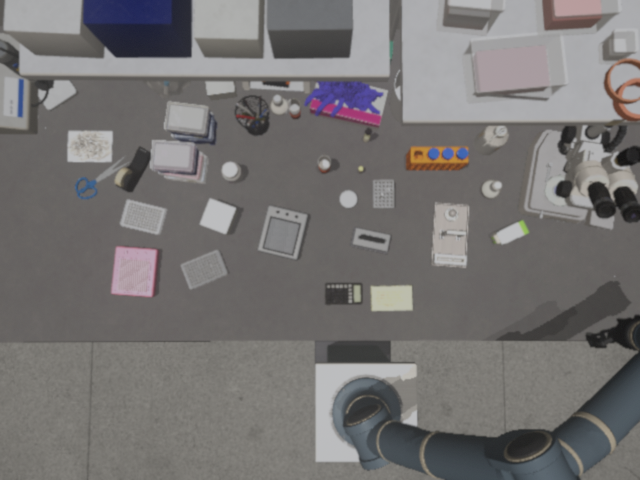

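View pics/side0.png

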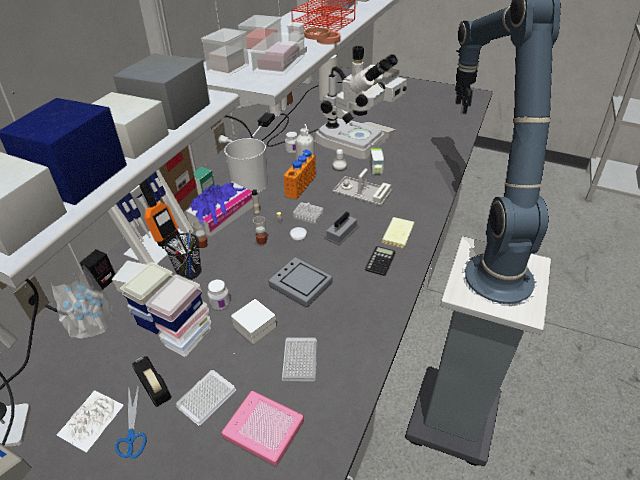

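```bash
cat > h.py <<'E'
import cv2, numpy as np, pickle
def load(n): return pickle.load(open(n,'rb'))
def proj(p,P):
    P=np.atleast_2d(P).astype(float); T=np.linalg.inv(p['pose']); 
    r,_=cv2.Rodrigues(T[:3,:3]); return cv2.projectPoints(P.reshape(-1,1,3),r,T[:3,3],p['K'],p['distortion'])[0].reshape(-1,2)
def cloud(p):
    h,w=p['z_map'].shape; u,v=np.meshgrid(np.arange(w),np.arange(h))
    uv=np.stack([u,v],-1).reshape(-1,1,2).astype(np.float64)
    n=cv2.undistortPoints(uv,p['K'],p['distortion']).reshape(h,w,2)
    z=p['z_map']; C=np.dstack([n*z[...,None],z]); return C@p['pose'][:3,:3].T+p['pose'][:3,3]
def ray(p,uv,z):
    n=cv2.undistortPoints(np.array(uv,float).reshape(-1,1,2),p['K'],p['distortion']).reshape(-1,2)
    d=np.c_[n,np.ones(len(n))]@p['pose'][:3,:3].T; o=p['pose'][:3,3]
    return o+d*((z-o[2])/d[:,2])[:,None]
def crop(p,c,half,name,k=7):
    u,v=c; a=p['frame'][v-half:v+half,u-half:u+half,::-1]
    cv2.imwrite(name,cv2.resize(a,None,fx=k,fy=k,interpolation=cv2.INTER_CUBIC))
E
python3 - <<'E'
from h import *
t=load('top0.pkl'); s=load('side0.pkl')
k=6
def two(p,cs,h,n):
    ims=[cv2.resize(p['frame'][c[1]-h:c[1]+h,c[0]-h:c[0]+h,::-1],(398,398),interpolation=cv2.INTER_CUBIC) for c in cs]
    cv2.imwrite(n,np.hstack(ims))
two(t,[(451,235),(372,240)],36,'pics/c1.png'); two(s,[(362,188),(341,228)],34,'pics/c2.png')
C=cloud(t)
for n,(u0,u1,v0,v1) in dict(tray=(428,472,198,272),stand=(350,394,224,254),reader=(255,312,202,262)).items():
    print(n); Z=np.round(C[v0:v1,u0:u1,2]*1000).astype(int)
    for r in range(0,Z.shape[0],2): print(v0+r,' '.join('%3d'%x for x in Z[r,::2]))
E
```

```text
tray
198   1   5  -4  -4   2   3   0   7  -5   3   0   1  -1   0  -5  -4  -4   1   2   0  -4   2
200   1  -4   3  -1 1621  -1   5   0   1  -3 -10   2  -4  -4   1  -5   7  -2  -3   4  -4  -1
202   5  -2  -1  -7   3   3   3   5   6   4   1   4   1   4   4   2  -2   1  -5   1   1  -3
204  -4  -1   6   8   0  12  15  11  10  18  12   9  10   6   8   3   0   0   3   3   2   4
206   0   5   1   5   9   6  10   8   6   5   3   5   5   5   3   9   6  12   8  10   6   3
208   1  -2  -6   9   8   6   5   5   4   6  10  15  16   3  10   4   3   9  14   7  13   3
210   0   3   2  13   9  13   6   4   1  15   9  10  30  30  15  11   1   8  10   5  19  -2
212  -2   1  -6  11   7   9   4  10   2  12  10  29  33  36  12   5   3  12   9   4  10   1
214   7   4  -3  13   7   6   6   6   2  10  12  30  28  33  11   3   0  11   7  12  18  -3
216   7   2   4  14  11   2   6  12   6   2   8  25  33  29  15   3   6   9   4   6  18   1
218  -3  -2   2  11   9   5   0   7   3  16  14   2  11   7  17   5   7   6   5   6   9  -2
220   6 -10  -2   8  -2   6   8  10   5   6  16  10  12  15   6  11   5   5   4   
[... 6608 characters left out ...]
 33  30  28  29  32  38  38  33  32  37  33  34  34  32  33  38  39  29  30   0  -2  -3  -4   2   0
252   5  -5  -1   0  33  33  31  32  36  35  35  33  34  32  31 1621  38  31  32  36  31  33  26  -1   2   4   1   4  -4
254   0  -3   7  -3   2   1   3  -1  27  28  28  36  28  35  32  29  32  31  29  31  36  34   6   5   0  -1  -5   0   0
256   2   3   3   4  -2   0  -7   4  -3  -7   3   0  23  25  34  27  31  29  36  41  35  27  -1  -1  -3  -5   2  -7  -2
258  -1   3   1   0   4   3   2   1   0  -3   4   0  -3  -3   1  -1  10  25  35  26  27  35  -1  -1   2  -5   4   3  -6
260 -10   1   7   1   5   3   1   1   2  -4  -2   6   2  -4  -2   4   5   5   0  -5   0   1  -7   2   8  -2   1  -2   2
```

View pics/c1.png

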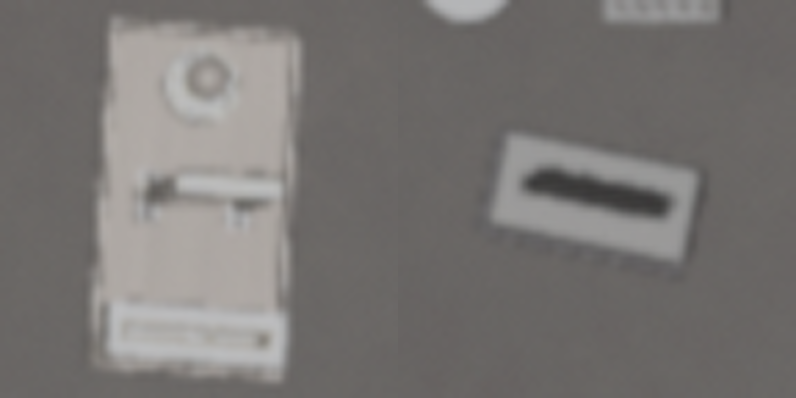

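View pics/c2.png

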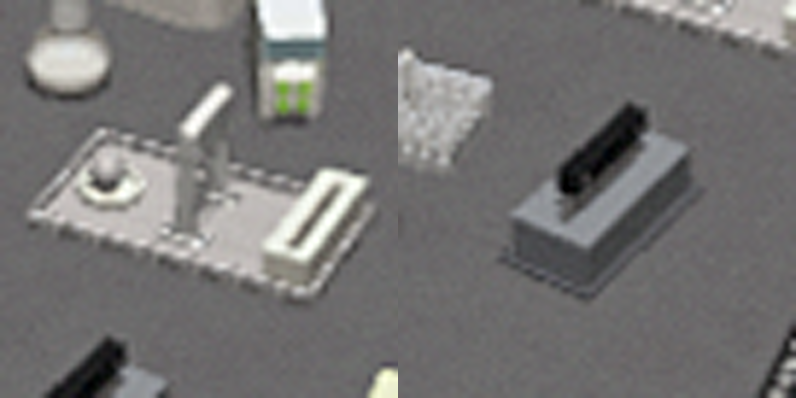

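```bash
cat >> h.py <<'E'
from scipy.optimize import minimize
def fitrect(p,mask,win,L,W,z,x0,soft=0.0008):
    # mask bool image; win (u0,u1,v0,v1); rect L along local x, W along local y at plane z
    u0,u1,v0,v1=win; u,v=np.meshgrid(np.arange(u0,u1),np.arange(v0,v1))
    m=mask[v0:v1,u0:u1].ravel().astype(float)
    P=ray(p,np.c_[u.ravel(),v.ravel()],z)[:,:2]
    def f(q,s):
        c,sn=np.cos(q[2]),np.sin(q[2]); d=P-q[:2]
        a=d@[c,sn]; b=d@[-sn,c]
        sg=lambda t:1/(1+np.exp(-np.clip(t/s,-40,40)))
        i=sg(L/2-abs(a))*sg(W/2-abs(b))
        return np.sum((i-m)**2)
    q=np.array(x0,float)
    for s in (0.006,0.003,0.002):
        q=minimize(f,q,args=(s,),method='Nelder-Mead',options=dict(initial_simplex=q+np.array([[0,0,0],[.006,0,0],[0,.006,0],[0,0,.1]]),xatol=1e-5,fatol=1e-4)).x
    return q,f(q,.002),m.sum()
E
python3 - <<'E'
from h import *
for n in ('top0.pkl','side0.pkl'):
    p=load(n); C=cloud(p); Z=C[...,2]; ok=(p['z_map']>0)
    R=lambda c,r: (abs(C[...,0]-c[0])<r)&(abs(C[...,1]-c[1])<r)&ok
    for nm,c,L,W,z,zl,zh,yaw in [('bar',(.552,-.265),.012,.06,.09,.055,.12,0),('block',(.475,-.265),.030,.1,.033,.02,.06,0),('grip',(.535,-.01),.014,.076,.066,.052,.09,0),('stand',(.535,-.01),.052,.11,.034,.018,.09,0),('reader',(.56,.26),.15,.13,.032,.017,.06,0.2)]:
        r=max(L,W)/2+.045
        m=R(c,r)&(Z>zl)&(Z<zh)
        uv=proj(p,[[c[0]+i,c[1]+j,z] for i in(-r,r) for j in (-r,r)]); win=[int(uv[:,0].min()),int(uv[:,0].max()),int(uv[:,1].min()),int(uv[:,1].max())]
        q,e,s=fitrect(p,m,win,L,W,z,[*c,yaw]); print(n,nm,np.round(q,4),round(e,1),s)
    # ball
    m=R((.625,-.27),.035)&(Z>.02); print('ball',C[m].mean(0),m.sum())
E
```

```text
top0.pkl bar [ 0.5501 -0.2678 -0.0691] 18.2 98.0
top0.pkl block [ 0.4723 -0.2655 -0.0767] 98.9 290.0
top0.pkl grip [ 0.5345 -0.0198 -0.2134] 14.7 118.0
top0.pkl stand [ 0.5344 -0.0204 -0.2096] 30.0 596.0
top0.pkl reader [ 0.558   0.2564 -0.2366] 53.2 1963.0
ball [ 0.61813156 -0.27655165  0.02994889] 40
side0.pkl bar [ 0.5452 -0.2532  0.0255] 45.4 84.0
side0.pkl block [ 0.471  -0.2514 -0.0344] 96.3 216.0
side0.pkl grip [ 0.5319 -0.0067 -0.196 ] 24.9 97.0
side0.pkl stand [ 0.5325 -0.0074 -0.1749] 93.1 438.0
side0.pkl reader [ 0.5549  0.2697 -0.2333] 82.5 1675.0
ball [ 0.61714525 -0.26830541  0.02789455] 20
```

```bash
cat > ov.py <<'E'
from h import *
def box(cx,cy,yaw,L,W,z0,z1):
    c,s=np.cos(yaw),np.sin(yaw); o=[]
    for z in (z0,z1):
        for a,b in((-1,-1),(1,-1),(1,1),(-1,1)):
            o.append([cx+c*a*L/2-s*b*W/2,cy+s*a*L/2+c*b*W/2,z])
    return np.array(o)
def draw(p,boxes,c,h,name,size=600):
    im=p['frame'][c[1]-h:c[1]+h,c[0]-h:c[0]+h,::-1]; k=size/(2*h)
    im=cv2.resize(im,(size,size),interpolation=cv2.INTER_CUBIC)
    for i,b in enumerate(boxes):
        uv=((proj(p,b)-[c[0]-h,c[1]-h]+.5)*k).round().astype(int)
        col=[(0,0,255),(0,255,0),(255,0,0),(0,255,255)][i%4]
        for q in (uv[:4],uv[4:]): cv2.polylines(im,[q.reshape(-1,1,2)],True,col,1)
    cv2.imwrite(name,im)
def tray(x,y,w):
    c,s=np.cos(w),np.sin(w); f=lambda d:(x+c*d,y+s*d)
    return [box(x,y,w,.2,.11,0,.012),box(x,y,w,.012,.06,.066,.09),box(*f(-.079),w,.03,.1,.005,.033),box(*f(-.079),w,.0075,.082,.033,.033)]
E
python3 - <<'E'
from ov import *
t=load('top0.pkl'); s=load('side0.pkl')
g=t['frame'].mean(2)
C=cloud(t)
m=(g>125)
for z in (.012,.006): print(fitrect(t,m,(425,477,196,274),.2,.11,z,[.55,-.266,-.05]))
B=tray(.5505,-.267,-.05); S=[box(.5345,-.02,-.21,.052,.11,0,.034),box(.5345,-.02,-.21,.014,.076,.048,.066)]; Rr=[box(.558,.2564,-.2366,.15,.13,0,.032)]
draw(t,B,(451,235),40,'pics/o1.png',400); draw(s,B,(362,188),40,'pics/o2.png',400)
draw(t,S,(372,240),40,'pics/o3.png',400); draw(s,S,(341,228),40,'pics/o4.png',400)
draw(t,Rr,(284,232),40,'pics/o5.png',400); draw(s,Rr,(300,280),40,'pics/o6.png',400)
I=lambda i:cv2.imread(f'pics/o{i}.png')
cv2.imwrite('pics/o12.png',np.hstack([I(1),I(2)]));cv2.imwrite('pics/o34.png',np.hstack([I(3),I(4)]));cv2.imwrite('pics/o56.png',np.hstack([I(5),I(6)]))
E
```

```text
(array([ 0.55240991, -0.27302788, -0.07281435]), np.float64(95.00561971153634), np.float64(2179.0))
(array([ 0.55294888, -0.27453087, -0.07260107]), np.float64(97.33903427302046), np.float64(2179.0))
```

View pics/o12.png

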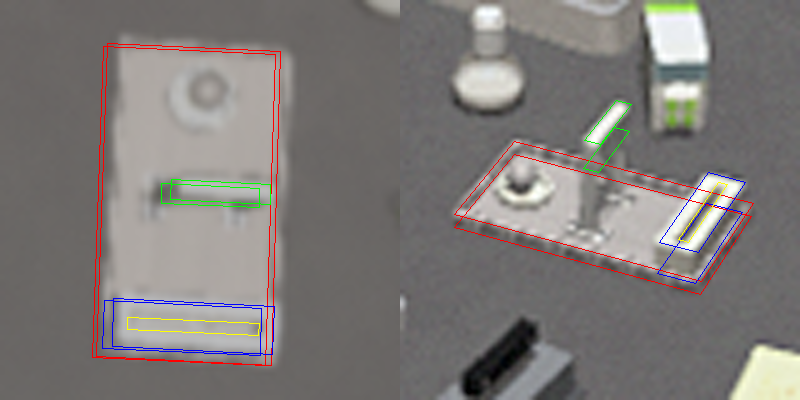

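View pics/o34.png

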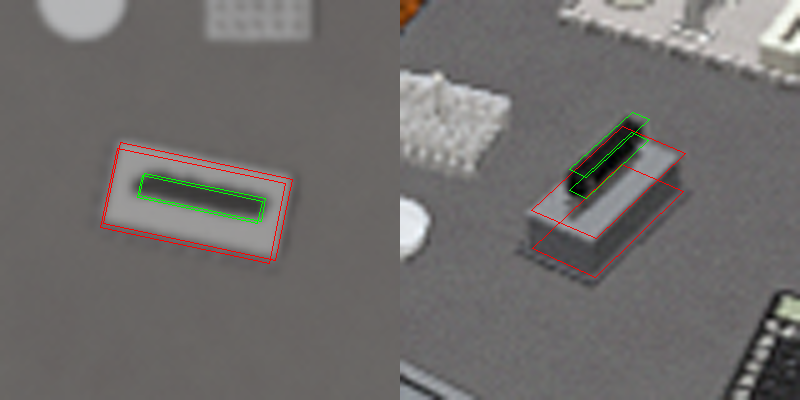

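View pics/o56.png

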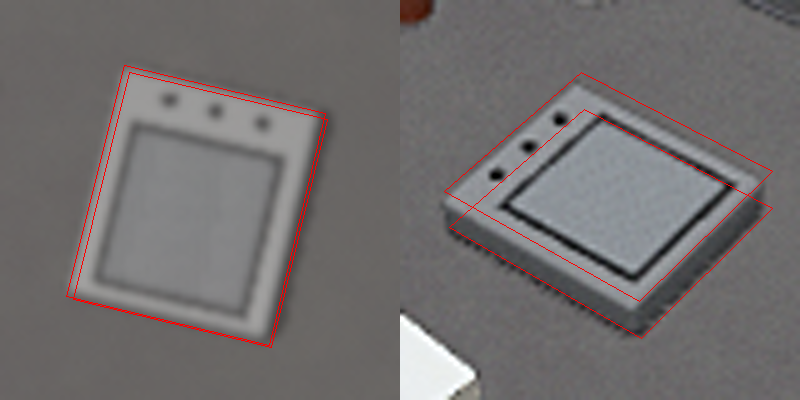

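```bash
cat > pl.py <<'E'
import numpy as np, sys
from scipy.spatial.transform import Rotation as R
from rig import status
def Rt(psi): 
    c,s=np.cos(psi),np.sin(psi); return np.array([[-s,c,0],[c,s,0],[0,0,-1.]])
def plan(x,y,z,psi,n=8,grip=0,show=True):
    s=status.read_state(); p=np.array(s['position']); R0=R.from_rotvec(s['tcp_rot']).as_matrix()
    d=R0.T@(np.array([x,y,z])-p)*1000; rv=R.from_matrix(R0.T@Rt(psi)).as_rotvec()
    print('pos',np.round(p,4),'psi',round(np.arctan2(R0[1,1],R0[0,1]),4),'tilt',np.round(R0[:2,2],4),'open',round(s['opening'],4),'F',np.round(s['wrist_force'],1),'t',round(s['clock'],2))
    print('shift mm',np.round(d,1),'turn',np.round(rv,3),'min rows',round(max(np.linalg.norm(d)/41.7,np.linalg.norm(rv)/.125),1))
    out=[]
    for i in range(1,n+1): out+= [round(v,1) for v in d*i/n]+[round(v,3) for v in rv*i/n]+[grip]
    print(out)
E
python3 -c "
from pl import *
plan(.534,-.018,.20,-.21,20)"
```

```text
pos [ 0.2801 -0.6142  0.2313] psi -1.143 tilt [ 0.0001 -0.0001] open 0.0852 F [0.2 0.2 0.3] t 1.1
shift mm [ 478.4 -437.1   31.3] turn [ 0.     0.    -0.933] min rows 15.6
[np.float64(23.9), np.float64(-21.9), np.float64(1.6), np.float64(0.0), np.float64(0.0), np.float64(-0.047), 0, np.float64(47.8), np.float64(-43.7), np.float64(3.1), np.float64(0.0), np.float64(0.0), np.float64(-0.093), 0, np.float64(71.8), np.float64(-65.6), np.float64(4.7), np.float64(0.0), np.float64(0.0), np.float64(-0.14), 0, np.float64(95.7), np.float64(-87.4), np.float64(6.3), np.float64(0.0), np.float64(0.0), np.float64(-0.187), 0, np.float64(119.6), np.float64(-109.3), np.float64(7.8), np.float64(0.0), np.float64(0.0), np.float64(-0.233), 0, np.float64(143.5), np.float64(-131.1), np.float64(9.4), np.float64(0.0), np.float64(0.0), np.float64(-0.28), 0, np.float64(167.4), np.float64(-153.0), np.float64(11.0), np.float64(0.0), np.float64(0.0), np.float64(-0.327), 0, np.float64(191.3), np.float64(-174.8), np.float64(12.5), np.float64(0.0), np.float64(0.0), np.float64(-0.373), 0, np.float64(215.3), np.float64(-
[... 631 characters left out ...]
float64(-0.653), 0, np.float64(358.8), np.float64(-327.8), np.float64(23.5), np.float64(0.0), np.float64(0.0), np.float64(-0.7), 0, np.float64(382.7), np.float64(-349.7), np.float64(25.0), np.float64(0.0), np.float64(0.0), np.float64(-0.746), 0, np.float64(406.6), np.float64(-371.5), np.float64(26.6), np.float64(0.0), np.float64(0.0), np.float64(-0.793), 0, np.float64(430.5), np.float64(-393.4), np.float64(28.2), np.float64(0.0), np.float64(0.0), np.float64(-0.84), 0, np.float64(454.4), np.float64(-415.2), np.float64(29.7), np.float64(0.0), np.float64(0.0), np.float64(-0.886), 0, np.float64(478.4), np.float64(-437.1), np.float64(31.3), np.float64(0.0), np.float64(0.0), np.float64(-0.933), 0]
```

play_rows(motion=[30, -27, 2, 0, 0, -0.06, 0, 60, -55, 4, 0, 0, -0.12, 0, 90, -82, 6, 0, 0, -0.18, 0, 120, -110, 8, 0, 0, -0.24, 0, 150, -137, 10, 0, 0, -0.3, 0, 180, -165, 12, 0, 0, -0.36, 0, 210, -192, 14, 0, 0, -0.42, 0, 240, -219, 16, 0, 0, -0.48, 0])

```text
clock: 1.77
position: [0.408, -0.3135, 0.2156]
tcp_rot: [2.821, 1.381, 0.0]
wrist_force: [1.2, -0.2, -0.6]
opening: 0.0854
```

```bash
sed -i 's/    print(out)/    if n: print([float(v) for v in out])/' pl.py; python3 -c "
from pl import *
plan(.534,-.018,.15,-.21,0)"
```

```text
pos [ 0.408  -0.3135  0.2156] psi -0.6602 tilt [ 0.0006 -0.0008] open 0.0854 F [ 1.2 -0.2 -0.6] t 1.77
shift mm [310.7 -81.8  65.5] turn [ 0.001  0.    -0.45 ] min rows 7.9
```

play_rows(motion=[40, -10, 4, 0, 0, -0.06, 0, 80, -21, 10, 0, 0, -0.12, 0, 120, -32, 18, 0, 0, -0.18, 0, 160, -42, 26, 0, 0, -0.24, 0, 200, -53, 36, 0, 0, -0.3, 0, 240, -63, 46, 0, 0, -0.36, 0, 275, -73, 56, 0, 0, -0.41, 0, 310.7, -81.8, 65.5, 0.001, 0, -0.45, 0])

```text
clock: 2.43
position: [0.5345, -0.0156, 0.1498]
tcp_rot: [2.439, 1.98, 0.0]
wrist_force: [1.2, -0.1, 0.4]
opening: 0.0851
```

```bash
python3 -c "
from pl import *
plan(.534,-.018,.041,-.21,0)
from rig import optics; import pickle
from ov import *
for n in ('top','side'):
    p=optics.read_camera(n); pickle.dump(p,open(n+'1.pkl','wb'))
    draw(p,[box(.5345,-.02,-.21,.014,.076,.048,.066)],(372,235) if n=='top' else (341,215),45,f'pics/a_{n}.png',400)
cv2.imwrite('pics/a.png',np.hstack([cv2.imread('pics/a_top.png'),cv2.imread('pics/a_side.png')]))
"
```

```text
pos [ 0.5345 -0.0156  0.1498] psi -0.2072 tilt [ 0.0004 -0.0001] open 0.0851 F [ 1.2 -0.1  0.4] t 2.43
shift mm [-2.400e+00 -1.000e-01  1.088e+02] turn [0.    0.    0.003] min rows 2.6
```

View pics/a.png

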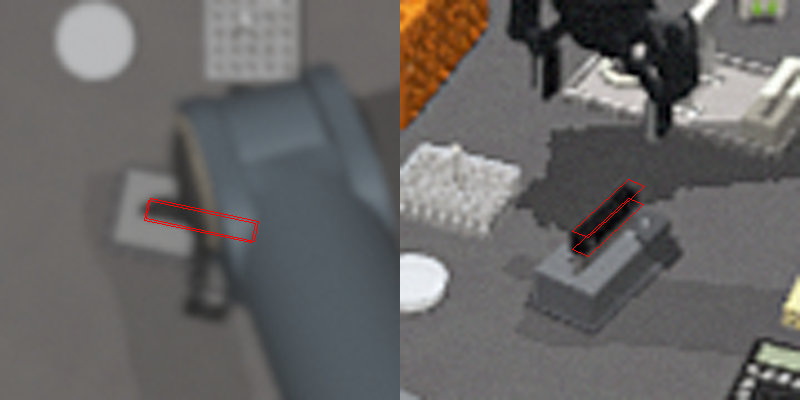

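play_rows(motion=[-1, 0, 20, 0, 0, 0, 0, -1, 0, 45, 0, 0, 0, 0, -1, 0, 70, 0, 0, 0, 0, -1, 0, 90, 0, 0, 0, 0, -1, 0, 103, 0, 0, 0, 0, -1, 0, 109, 0, 0, 0, 0, -1, 0, 109, 0, 0, 0, 0, -1, 0, 109, 0, 0, 0, 0], newtons=40)

```text
clock: 3.2
position: [0.5354, -0.0112, 0.0407]
tcp_rot: [-2.429, -1.987, -0.005]
wrist_force: [-0.6, -0.8, -0.0]
opening: 0.0851
```

```bash
python3 -c "
from pl import *
plan(.534,-.018,.041,-.21,0)
from rig import optics; import pickle
from ov import *
for n in ['side']:
    p=optics.read_camera(n)
    draw(p,[],(335,215),40,f'pics/b_{n}.png',600)
"
```

```text
pos [ 0.5354 -0.0112  0.0407] psi -0.1994 tilt [0.0005 0.0043] open 0.0851 F [-0.6 -0.8 -0. ] t 3.2
shift mm [-7.   0.  -0.3] turn [-0.    -0.004  0.011] min rows 0.2
```

View pics/b_side.png

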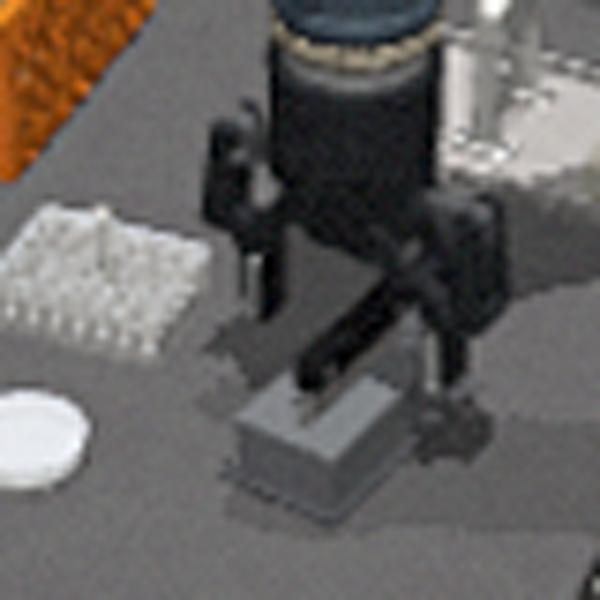

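```bash
python3 -c "
from pl import *
plan(.534,-.018,.041,-.21,0)
from rig import optics; import pickle
from ov import *
p=optics.read_camera('side'); pickle.dump(p,open('side2.pkl','wb'))
s=status.read_state(); t=np.array(s['position'])
y=np.array([np.cos(-.2),np.sin(-.2),0])
P=[t+[0,0,.013],t+[0,0,.013]+y*.0425,t+[0,0,.013]-y*.0425,[.5345,-.02,.057]]
print((proj(p,P)-[295,175])*7.5)
draw(p,[box(.5345,-.02,-.21,.014,.076,.048,.066)],(335,215),40,f'pics/b2.png',600)
"
```

```text
pos [ 0.5357 -0.011   0.0412] psi -0.1993 tilt [0.0017 0.0043] open 0.0856 F [ 0.7 -0.1  0.8] t 3.25
shift mm [-7.2 -0.3  0.2] turn [ 0.001 -0.005  0.011] min rows 0.2
[[344.97955584 340.41039512]
 [266.56114527 307.74179828]
 [425.20029004 373.84879943]
 [355.30606306 325.04120447]]
```

View pics/b2.png

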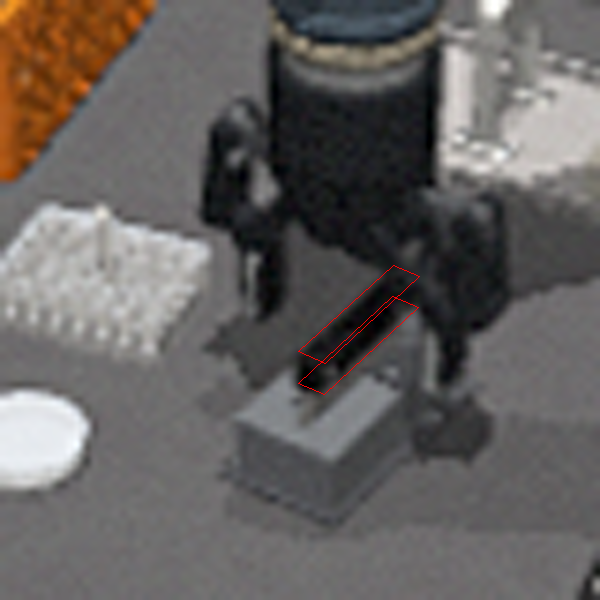

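play_rows(motion=[-3, 0, 0, 0, -0.002, 0.005, 0, -7, 0, 0, 0, -0.005, 0.011, 0, -7, 0, 0, 0, -0.005, 0.011, 0, -7, 0, 0, 0, -0.005, 0.011, 0])

```text
clock: 3.63
position: [0.5346, -0.0184, 0.0417]
tcp_rot: [2.442, 1.974, 0.001]
wrist_force: [-0.0, 0.3, 1.1]
opening: 0.0853
```

```bash
python3 -c "
from pl import *
plan(.5345,-.019,.041,-.21,0)
print(np.round(status.read_state()['dq'],4))"
```

```text
pos [ 0.5346 -0.0184  0.0417] psi -0.2111 tilt [ 0.0018 -0.001 ] open 0.0853 F [-0.   0.3  1.1] t 3.63
shift mm [-0.7  0.   0.7] turn [ 0.002  0.001 -0.001] min rows 0.0
[-0.0026  0.0024 -0.0058  0.0005 -0.0007 -0.0005  0.001 ]
```

Now close on the bar.

play_rows(motion=[0, 0, 0, 0, 0, 0, 120, 0, 0, 0, 0, 0, 0, 255, 0, 0, 0, 0, 0, 0, 255, 0, 0, 0, 0, 0, 0, 255, 0, 0, 0, 0, 0, 0, 255, 0, 0, 0, 0, 0, 0, 255, 0, 0, 0, 0, 0, 0, 255, 0, 0, 0, 0, 0, 0, 255], newtons=40)

```text
clock: 4.3
position: [0.5352, -0.0184, 0.0419]
tcp_rot: [2.441, 1.973, 0.003]
wrist_force: [1.9, -0.7, 0.0]
opening: 0.0134
```

```bash
python3 -c "
from pl import *
plan(.5345,-.019,.041,-.21,0)"
```

```text
pos [ 0.5352 -0.0184  0.0419] psi -0.2111 tilt [ 0.0029 -0.0009] open 0.0134 F [ 1.9 -0.7  0. ] t 4.3
shift mm [-0.7 -0.6  0.9] turn [ 0.003  0.    -0.001] min rows 0.0
```

play_rows(motion=[0, 0, -8, 0, 0, 0, 255, 0, 0, -20, 0, 0, 0, 255, 0, 0, -36, 0, 0, 0, 255, 0, 0, -55, 0, 0, 0, 255, 0, 0, -75, 0, 0, 0, 255, 0, 0, -92, 0, 0, 0, 255, 0, 0, -100, 0, 0, 0, 255, 0, 0, -100, 0, 0, 0, 255])

```text
clock: 4.97
position: [0.5358, -0.0181, 0.1444]
tcp_rot: [2.439, 1.972, 0.007]
wrist_force: [-0.1, 0.4, -0.9]
opening: 0.0135
```

```bash
python3 -c "
from pl import *
plan(.474,-.268,.155,-.06,0)
from rig import optics; import pickle
from ov import *
for n in ('top','side'):
    p=optics.read_camera(n); pickle.dump(p,open(n+'3.pkl','wb'))
    draw(p,[],(372,235) if n=='top' else (341,205),45,f'pics/a_{n}.png',400)
cv2.imwrite('pics/d.png',np.hstack([cv2.imread('pics/a_top.png'),cv2.imread('pics/a_side.png')]))
"
```

```text
pos [ 0.5358 -0.0181  0.1444] psi -0.2111 tilt [ 0.0066 -0.0013] open 0.0135 F [-0.1  0.4 -0.9] t 4.97
shift mm [-257.3   -8.   -10.7] turn [ 0.007  0.    -0.151] min rows 6.2
```

View pics/d.png

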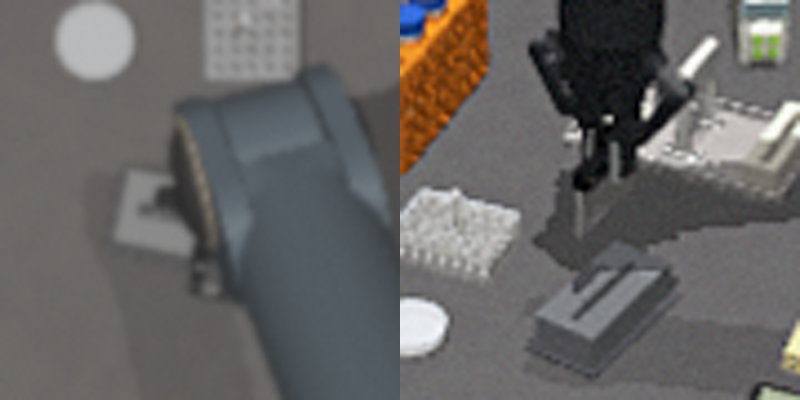

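```bash
cat > fit2.py <<'E'
from h import *
from ov import box
def cov(p,poly3,win,ss=4,blur=0.6):
    u0,u1,v0,v1=win; uv=proj(p,poly3)
    pts=((uv-[u0,v0]+.5)*ss-.5)
    im=np.zeros(((v1-v0)*ss,(u1-u0)*ss),np.float32)
    cv2.fillPoly(im,[np.round(pts*16).astype(np.int32).reshape(-1,1,2)],1.0,shift=4)
    im=cv2.GaussianBlur(im,(0,0),blur*ss)
    return cv2.resize(im,(u1-u0,v1-v0),interpolation=cv2.INTER_AREA)
def fit(p,faces,x0,pad=2):
    """faces: function q-> list of 4x3 polys (painter order, later occludes). window mask = dilated union at x0, fixed"""
    g=p['frame'].astype(np.float32).mean(2)
    F=faces(x0); uv=np.vstack([proj(p,f) for f in F]); 
    win=(int(uv[:,0].min())-6,int(uv[:,0].max())+7,int(uv[:,1].min())-6,int(uv[:,1].max())+7)
    G=g[win[2]:win[3],win[0]:win[1]].ravel()
    M=sum(cov(p,f,win) for f in F)>.02; M=cv2.dilate(M.astype(np.uint8),np.ones((2*pad+1,)*2)).ravel()>0
    def f(q):
        cs=[]
        for fc in faces(q):
            c=cov(p,fc,win); cs=[k*(1-c) for k in cs]+[c]
        bg=1-sum(cs)
        A=np.stack([bg.ravel()]+[c.ravel() for c in cs],1)[M]
        x,*_=np.linalg.lstsq(A,G[M],rcond=None); r=G[M]-A@x
        return np.abs(r).sum()/M.sum(), x
    q=np.array(x0,float); S=np.array([[0,0,0],[.005,0,0],[0,.005,0],[0,0,.06]])
    for k in range(3):
        q=minimize(lambda q:f(q)[0],q,method='Nelder-Mead',options=dict(initial_simplex=q+S*(1 if k==0 else -.4),xatol=2e-5,fatol=1e-4)).x
    e,x=f(q); return q,e,x
E
cat > run2.py <<'E'
from fit2 import *
def sidefaces(B,p):  # visible vertical faces
    o=p['pose'][:3,3]; out=[]
    for i in range(4):
        j=(i+1)%4; f=np.array([B[i],B[j],B[j+4],B[i+4]]); c=f.mean(0); n=c-B.mean(0); n[2]=0
        if n@(o-c)>0: out.append(f)
    return out
def solid(p,cx,cy,w,L,W,z0,z1):
    B=box(cx,cy,w,L,W,z0,z1); return sidefaces(B,p)+[B[4:]]
off=lambda q,d:(q[0]+np.cos(q[2])*d,q[1]+np.sin(q[2])*d,q[2])
if __name__=='__main__':
  for n in ('top0','side0'):
    p=load(n+'.pkl')
    J={'stand':(lambda q:solid(p,*q,.052,.11,0,.034),[.5345,-.019,-.21]),
     'grip':(lambda q:solid(p,*q,.014,.076,.048,.066),[.5345,-.019,-.21]),
     'block':(lambda q:solid(p,*q,.03,.1,.005,.033)+[box(*q,.0075,.082,.033,.033)[:4]],[.4725,-.266,-.06]),
     'bar':(lambda q:solid(p,*q,.012,.06,.066,.09),[.551,-.268,-.06]),
     'tray':(lambda q:[box(*q,.2,.11,.0,.006)[4:]],[.551,-.27,-.06]),
     'reader':(lambda q:solid(p,*q,.15,.13,0,.032),[.558,.256,-.236])}
    for k,(f,x) in J.items():
        q,e,xx=fit(p,f,x); print(n,k,np.round(q,4),round(e,2),np.round(xx))
E
python3 run2.py
```

```text
top0 stand [ 0.5359 -0.0194 -0.2194] 15.1 [100. 109.  97. 129.]
top0 grip [ 0.5358 -0.0206 -0.2065] 3.69 [151. -29. 117.  63.]
top0 block [ 0.4754 -0.2665 -0.0804] 11.86 [127. 125. 210. 184. 165.]
top0 bar [ 0.5526 -0.2672 -0.0388] 11.43 [156.  71.  83. 175.]
top0 tray [ 0.5529 -0.2743 -0.0715] 7.21 [103. 165.]
top0 reader [ 0.5587  0.2572 -0.2335] 8.63 [ 99. -13.  36. 133.]
side0 stand [ 0.5358 -0.0148 -0.179 ] 21.5 [102.  76.  66. 100.]
side0 grip [ 0.5335 -0.0124 -0.1744] 15.51 [120.  16.  33.  16.]
side0 block [ 0.4731 -0.2602 -0.0951] 20.69 [121. 143. 113. 257.  87.]
side0 bar [ 0.5508 -0.2636 -0.0842] 13.79 [111. 135.  95. 246.]
side0 tray [ 0.5552 -0.274  -0.0514] 23.72 [109. 170.]
side0 reader [ 0.5593  0.2636 -0.2404] 14.92 [107.  75.  68. 133.]
```

```bash
python3 -c "
from pl import *
plan(.475,-.265,.145,-.075,0)"
```

```text
pos [ 0.5343 -0.0184  0.1418] psi -0.2111 tilt [ 0.0021 -0.0012] open 0.0132 F [-0.5 -0.1 -1.3] t 5.07
shift mm [-253.6   -6.3   -3. ] turn [ 0.002  0.001 -0.136] min rows 6.1
```

play_rows(motion=[-20, 0, -1, 0, 0, -0.01, 255, -50, -1, -2, 0, 0, -0.03, 255, -85, -2, -3, 0, 0, -0.05, 255, -125, -3, -3, 0, 0, -0.07, 255, -165, -4, -3, 0, 0, -0.09, 255, -205, -5, -3, 0, 0, -0.11, 255, -235, -6, -3, 0.001, 0, -0.125, 255, -253.5, -6.3, -3, 0.002, 0.001, -0.136, 255])

```text
clock: 5.73
position: [0.472, -0.269, 0.1433]
tcp_rot: [-2.306, -2.129, 0.004]
wrist_force: [-0.6, -0.9, -0.2]
opening: 0.0133
```

play_rows(motion=[0, 0, 0, 0, 0, 0, 255, 0, 0, 0, 0, 0, 0, 255, 0, 0, 0, 0, 0, 0, 255])

```text
clock: 5.98
position: [0.4717, -0.2674, 0.1422]
tcp_rot: [-2.303, -2.129, 0.004]
wrist_force: [0.7, 0.2, -0.7]
opening: 0.0133
```

```bash
python3 -c "
from pl import *
plan(.475,-.265,.085,-.075,0)
"
```

```text
pos [ 0.4717 -0.2674  0.1422] psi -0.0789 tilt [-0.0052  0.0023] open 0.0133 F [ 0.7  0.2 -0.7] t 5.98
shift mm [ 2.5  3.4 57.2] turn [-0.005 -0.002 -0.004] min rows 1.4
```

play_rows(motion=[1, 1, 15, -0.002, -0.001, -0.002, 255, 2, 3, 32, -0.005, -0.002, -0.004, 255, 2.5, 3.4, 47, -0.005, -0.002, -0.004, 255, 2.5, 3.4, 57, -0.005, -0.002, -0.004, 255, 2.5, 3.4, 57, -0.005, -0.002, -0.004, 255, 2.5, 3.4, 57, -0.005, -0.002, -0.004, 255])

```text
clock: 6.48
position: [0.4752, -0.2636, 0.085]
tcp_rot: [-2.3, -2.138, 0.0]
wrist_force: [0.2, -0.5, -0.4]
opening: 0.0134
```

```bash
python3 -c "
from pl import *
plan(.475,-.265,.085,-.075,0)
from rig import optics; import pickle
from ov import *
for n in ('top','side'):
    p=optics.read_camera(n); pickle.dump(p,open(n+'4.pkl','wb'))
    draw(p,[],(450,245) if n=='top' else (372,180),36,f'pics/a_{n}.png',400)
cv2.imwrite('pics/e.png',np.hstack([cv2.imread('pics/a_top.png'),cv2.imread('pics/a_side.png')]))
plan(.475,-.265,.085,-.075,0)
"
```

```text
pos [ 0.4752 -0.2636  0.085 ] psi -0.0728 tilt [-0.0012  0.0009] open 0.0134 F [ 0.2 -0.5 -0.4] t 6.48
shift mm [-1.4 -0.1 -0. ] turn [-0.001 -0.001  0.002] min rows 0.0
pos [ 0.4759 -0.2646  0.086 ] psi -0.0739 tilt [ 0.001  -0.0005] open 0.0135 F [-0.5  0.4 -0.6] t 6.58
shift mm [-0.4 -0.8  1. ] turn [0.001 0.    0.001] min rows 0.0
```

View pics/e.png

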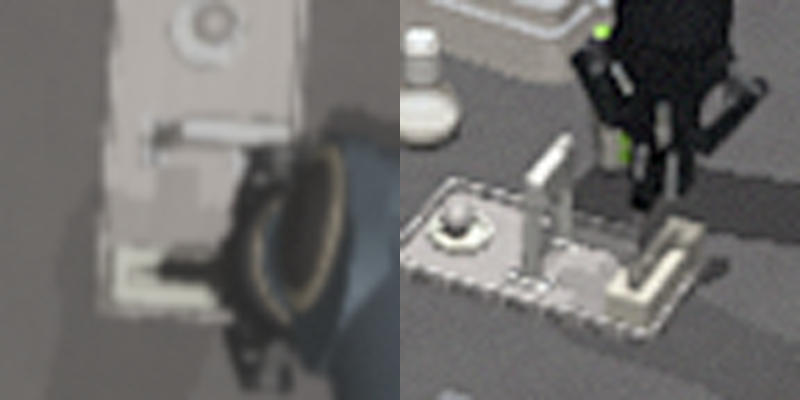

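```bash
cat > look.py <<'E'
from ov import *
import sys
def scr(tc,psi,dy=-.002,dz=.015):
    cx,cy=tc[0]+np.sin(psi)*-dy*1, tc[1]+np.cos(psi)*dy; g=tc[2]+dz
    return [box(cx,cy,psi,.014,.076,g-.009,g+.009),box(cx,cy,psi,.004,.076,g-.051,g-.009)]
def pair(i,tc,psi,slot,name,ct=(450,252),cs=(380,188),h=20,dy=-.002):
    B=scr(tc,psi,dy)+[box(*slot,.03,.1,.005,.033),box(*slot,.0075,.082,.033,.033)]
    for n,c in (('top',ct),('side',cs)):
        p=load(f'{n}{i}.pkl'); draw(p,[],c,h,f'pics/_{n}a.png',400); draw(p,B,c,h,f'pics/_{n}b.png',400)
    I=lambda a:cv2.imread(f'pics/_{a}.png')
    for n in('top','side'): cv2.imwrite(f'{name}_{n}.png',np.hstack([I(n+'a'),I(n+'b')]))
E
python3 -c "
from look import *
pair(4,(.4758,-.2642,.0855),-.0735,(.475,-.267,-.075),'pics/f')"
```

```text
(no output)
```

View pics/f_top.png

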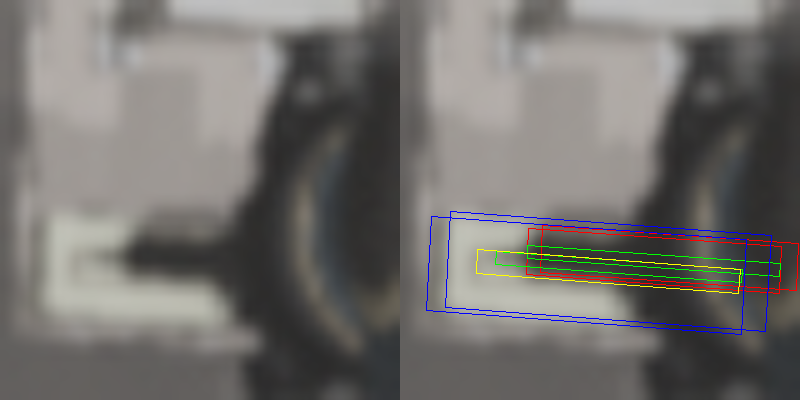

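View pics/f_side.png

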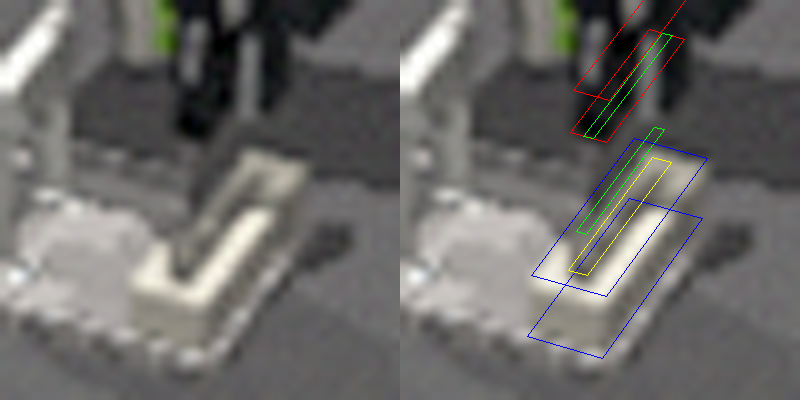

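play_rows(motion=[0, 0, 6, 0, 0, 0, 255, 0, 0, 12, 0, 0, 0, 255, 0, 0, 16, 0, 0, 0, 255, 0, 0, 20, 0, 0, 0, 255, 0, 0, 20, 0, 0, 0, 255, 0, 0, 20, 0, 0, 0, 255])

```text
clock: 7.08
position: [0.4756, -0.2646, 0.0656]
tcp_rot: [2.302, 2.138, 0.0]
wrist_force: [-0.1, 0.0, -1.3]
opening: 0.0132
```

```bash
python3 -c "
from pl import *
plan(.475,-.265,.045,-.075,0)
print(status.read_state()['wrist_torque'])
from rig import optics; import pickle
from ov import *
for n in ('top','side'):
    p=optics.read_camera(n); pickle.dump(p,open(n+'5.pkl','wb'))
from look import *
pair(5,status.read_state()['position'],-.0735,(.475,-.267,-.075),'pics/g')
"
```

```text
pos [ 0.4756 -0.2646  0.0656] psi -0.074 tilt [ 0.0003 -0.0002] open 0.0132 F [-0.1  0.  -1.3] t 7.08
shift mm [-0.4 -0.5 20.6] turn [0.    0.    0.001] min rows 0.5
[-0.01482173 -0.01684656  0.03670128]
```

View pics/g_side.png

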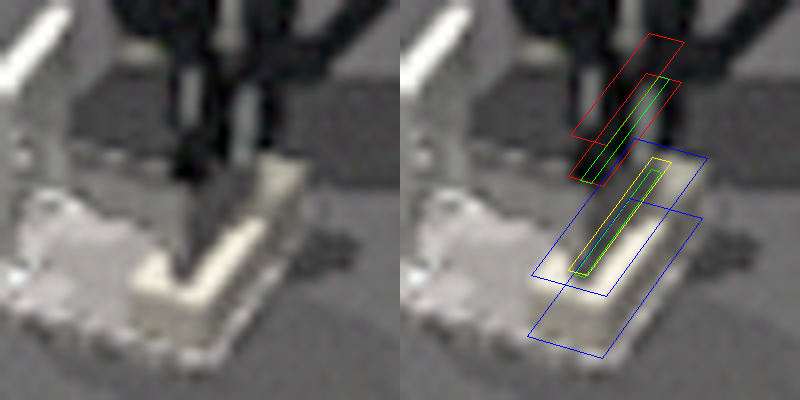

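play_rows(motion=[0, 0, 3, 0, 0, 0, 255, 0, 0, 6, 0, 0, 0, 255, 0, 0, 9, 0, 0, 0, 255, 0, 0, 9, 0, 0, 0, 255])

```text
clock: 7.52
position: [0.4752, -0.2644, 0.056]
tcp_rot: [-2.302, -2.137, 0.0]
wrist_force: [0.3, -0.3, -0.9]
opening: 0.0131
```

play_rows(motion=[0, 0, 3, 0, 0, 0, 255, 0, 0, 6, 0, 0, 0, 255, 0, 0, 9, 0, 0, 0, 255, 0, 0, 10, 0, 0, 0, 255, 0, 0, 10, 0, 0, 0, 255])

```text
clock: 7.93
position: [0.4749, -0.2643, 0.0456]
tcp_rot: [-2.301, -2.137, 0.001]
wrist_force: [-0.7, 0.7, -0.9]
opening: 0.0135
```

```bash
python3 -c "
from pl import *
from rig import optics; import pickle
from ov import *
for n in ('top','side'):
    p=optics.read_camera(n); pickle.dump(p,open(n+'6.pkl','wb'))
from look import *
pair(6,status.read_state()['position'],-.0735,(.475,-.267,-.075),'pics/i')
"
```

```text
(no output)
```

View pics/i_side.png

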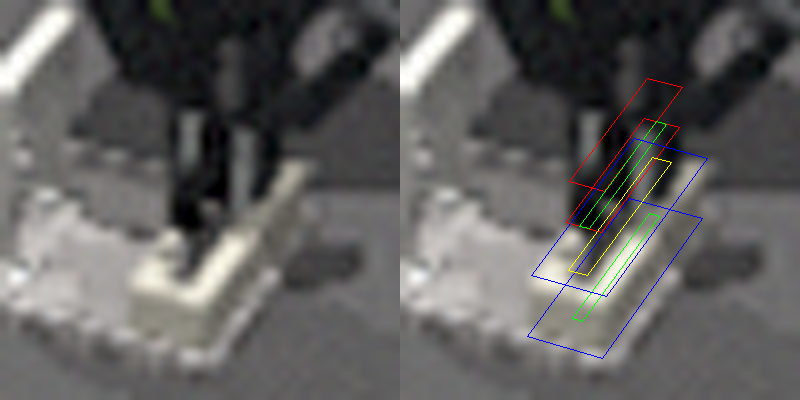

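play_rows(motion=[0, 0, 1, 0, 0, 0, 255, 0, 0, 2, 0, 0, 0, 255, 0, 0, 2, 0, 0, 0, 255])

```text
clock: 8.28
position: [0.4755, -0.2645, 0.0445]
tcp_rot: [-2.302, -2.138, 0.0]
wrist_force: [-0.1, -0.0, 3.8]
opening: 0.0131
```

play_rows(motion=[0, 0, 0, 0, 0, 0, 190, 0, 0, 0, 0, 0, 0, 150, 0, 0, 0, 0, 0, 0, 120, 0, 0, 0, 0, 0, 0, 120, 0, 0, 0, 0, 0, 0, 120, 0, 0, 0, 0, 0, 0, 120])

```text
clock: 8.78
position: [0.4755, -0.2645, 0.0445]
tcp_rot: [-2.302, -2.138, 0.0]
wrist_force: [-0.7, -0.4, -0.0]
opening: 0.0454
```

play_rows(motion=[0, 0, -10, 0, 0, 0, 120, 0, 0, -30, 0, 0, 0, 120, 0, 0, -55, 0, 0, 0, 120, 0, 0, -80, 0, 0, 0, 120, 0, 0, -105, 0, 0, 0, 60, 0, 0, -125, 0, 0, 0, 0, 0, 0, -130, 0, 0, 0, 0, 0, 0, -130, 0, 0, 0, 0])

```text
clock: 9.45
position: [0.4765, -0.265, 0.1766]
tcp_rot: [2.299, 2.135, 0.001]
wrist_force: [0.3, -0.8, 0.7]
opening: 0.0855
```

```bash
python3 -c "
from pl import *
from rig import optics; import pickle
from ov import *
for n in ('top','side'):
    p=optics.read_camera(n); pickle.dump(p,open(n+'7.pkl','wb'))
from look import *
pair(7,(.475,-.2645,.045),-.0735,(.475,-.267,-.075),'pics/j',h=32,cs=(370,185),ct=(450,240))
plan(.552,-.272,.13,-.07,0)
from run2 import *
for n in ('top7','side7'):
    p=load(n+'.pkl')
    for k,f,x in [('grip',lambda q:solid(p,*q,.014,.076,.051,.069),[.475,-.2665,-.075]),('tray',lambda q:[box(*q,.2,.11,.0,.006)[4:]],[.552,-.272,-.07])]:
        q,e,xx=fit(p,f,x); print(n,k,np.round(q,4),round(e,2),np.round(xx))
"
```

```text
pos [ 0.4749 -0.2644  0.174 ] psi -0.0741 tilt [-0.0012  0.0003] open 0.0856 F [-0.7  0.1  0.8] t 9.55
shift mm [-1.9 77.5 43.9] turn [-0.001 -0.    -0.004] min rows 2.1
top7 grip [ 0.4732 -0.2768 -0.0658] 24.54 [145.  18. 357.  59.]
top7 tray [ 0.5545 -0.2708 -0.1133] 19.06 [ 86. 155.]
side7 grip [ 0.4751 -0.2654 -0.0149] 39.76 [116.  -1.  -7.  23.]
side7 tray [ 0.5559 -0.2703 -0.084 ] 27.25 [ 97. 161.]
```

View pics/j_side.png

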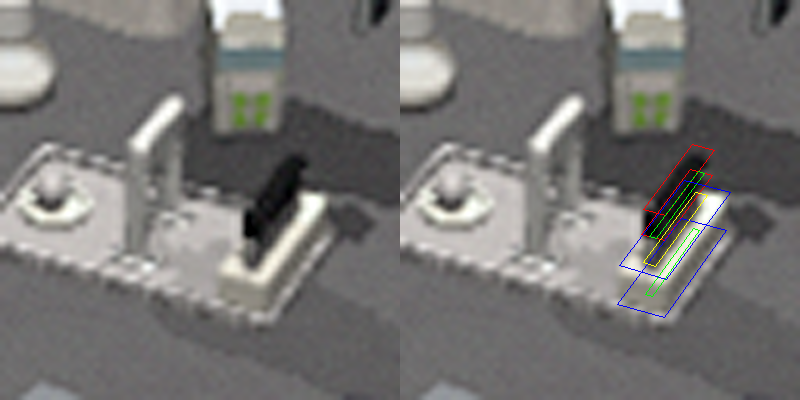

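View pics/j_top.png

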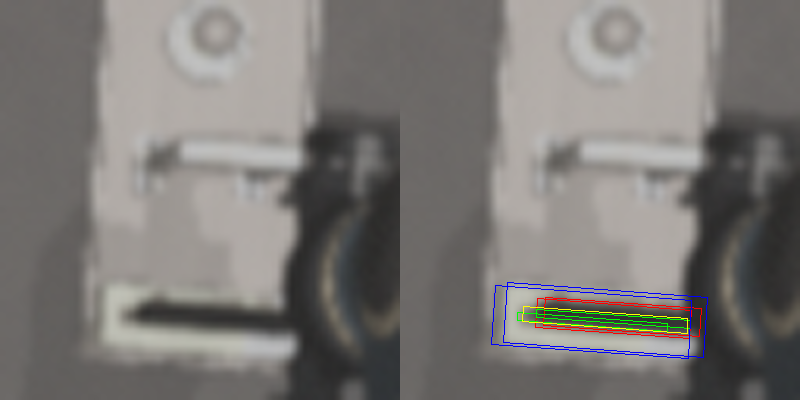

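```bash
python3 -c "
from h import *
t=load('top0.pkl'); s=load('side0.pkl')
print(ray(t,[[447.2,232],[466.2,233.2],[456.7,232.8]],.09))
g=t['frame'].astype(int).mean(2).astype(int)
for v in range(229,240): print(v,g[v,438:472])
g=s['frame'].astype(int).mean(2).astype(int)
E=None
"
```

```text
[[ 0.55293882 -0.24499297  0.09      ]
 [ 0.5492087  -0.30219655  0.09      ]
 [ 0.55046743 -0.27359333  0.09      ]]
229 [170 172 175 172 167 167 165 164 163 158 156 157 157 157 155 155 158 158
 160 164 163 157 153 151 154 161 164 156 139 154 129 108 105 104]
230 [169 174 178 166 155 159 154 150 151 158 163 163 164 162 160 159 162 161
 160 164 161 150 143 139 142 153 154 146 131 151 128 109 106 105]
231 [169 172 176 158 133 136 129 121 136 170 181 183 183 182 181 180 180 178
 176 174 172 167 163 160 160 163 161 151 132 148 125 107 106 105]
232 [165 165 169 147 113 107 105 107 130 171 183 185 185 185 185 186 187 186
 186 185 184 184 184 183 182 182 181 171 140 143 122 106 104 104]
233 [162 153 155 127  99  95 101 109 123 154 162 166 168 170 172 174 179 181
 181 182 182 184 183 184 184 185 184 175 142 136 119 104 103 104]
234 [160 148 147 117  98  99 104 115 120 133 137 140 142 145 146 150 158 161
 163 160 159 159 161 162 165 167 171 167 135 130 115 104 103 104]
235 [162 154 156 127 114 120 121 131 138 144 146 143 143 142 140 140 143 147
 150 128 115 116 119 123 131 142 155 156 128 125 112 104 104 105]
236 [164 159 165 140 141 152 149 152 156 157 158 158 157 157 155 154 154 160
 165 135 113 113 116 131 139 149 160 157 131 122 110 103 104 104]
237 [162 157 165 145 155 171 166 165 166 166 166 167 166 166 165 164 163 165
 175 158 143 149 147 156 161 163 164 157 134 121 108 102 103 104]
238 [163 156 163 150 155 168 167 167 168 168 169 168 168 168 167 166 163 163
 176 166 159 171 165 164 166 166 164 153 136 118 106 103 103 104]
239 [165 161 165 161 161 163 166 167 168 168 168 168 168 167 167 166 164 165
 175 163 158 173 164 164 167 167 163 151 137 114 104 103 103 103]
```

```bash
python3 -c "
from pl import *
plan(.5535,-.272,.12,-.074,0)"
```

```text
pos [ 0.4749 -0.2644  0.174 ] psi -0.0741 tilt [-0.0012  0.0003] open 0.0856 F [-0.7  0.1  0.8] t 9.55
shift mm [-1.8 79.  53.9] turn [-0.001 -0.    -0.   ] min rows 2.3
```

play_rows(motion=[0, 12, 2, 0, 0, 0, 0, -1, 30, 8, 0, 0, 0, 0, -1, 50, 18, 0, 0, 0, 0, -2, 68, 32, 0, 0, 0, 0, -2, 79, 46, 0, 0, 0, 0, -2, 79, 54, 0, 0, 0, 0, -2, 79, 54, 0, 0, 0, 0, -2, 79, 54, 0, 0, 0, 0])

```text
clock: 10.22
position: [0.5524, -0.2718, 0.1184]
tcp_rot: [-2.299, -2.135, 0.003]
wrist_force: [-0.5, 0.0, 0.3]
opening: 0.0851
```

```bash
python3 -c "
from pl import *
from rig import optics; import pickle
p=optics.read_camera('side'); pickle.dump(p,open('side8.pkl','wb'))
from ov import *
draw(p,[],(360,175),40,'pics/k.png',600)
plan(.5535,-.272,.059,-.074,0)"
```

```text
pos [ 0.5528 -0.2721  0.1194] psi -0.0742 tilt [-0.0026  0.0007] open 0.0856 F [-0.2  0.4  0.2] t 10.27
shift mm [ 0.2  0.9 60.4] turn [-0.003 -0.    -0.   ] min rows 1.4
```

View pics/k.png

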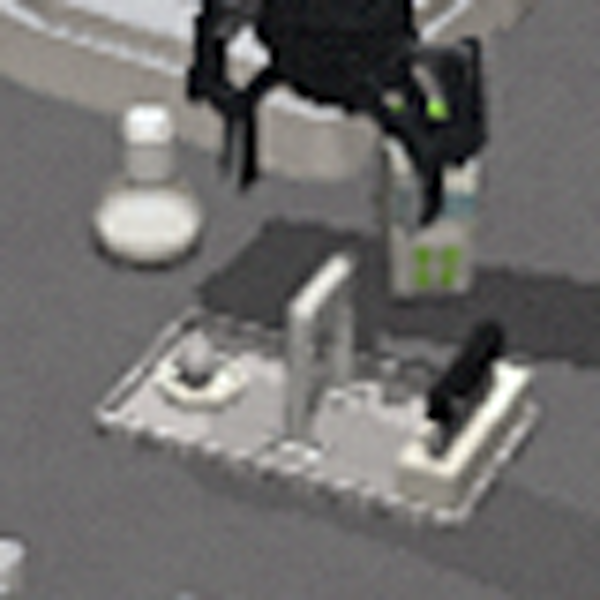

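play_rows(motion=[0, 1, 10, -0.003, 0, 0, 0, 0, 1, 24, -0.003, 0, 0, 0, 0, 1, 38, -0.003, 0, 0, 0, 0, 1, 50, -0.003, 0, 0, 0, 0, 1, 58, -0.003, 0, 0, 0, 0, 1, 60, -0.003, 0, 0, 0, 0, 1, 60, -0.003, 0, 0, 0])

```text
clock: 10.85
position: [0.5532, -0.2721, 0.059]
tcp_rot: [-2.302, -2.137, -0.0]
wrist_force: [-0.4, 0.1, -0.2]
opening: 0.0852
```

```bash
python3 -c "
from pl import *
from rig import optics; import pickle
p=optics.read_camera('side'); pickle.dump(p,open('side9.pkl','wb'))
from ov import *
draw(p,[],(360,175),40,'pics/l.png',600)
plan(.5535,-.272,.059,-.074,0)"
```

```text
pos [ 0.5538 -0.2722  0.0596] psi -0.0743 tilt [0.0008 0.0004] open 0.0853 F [0.5 0.9 0.3] t 10.9
shift mm [ 0.2 -0.3  0.6] turn [ 0.001 -0.    -0.   ] min rows 0.0
```

View pics/l.png

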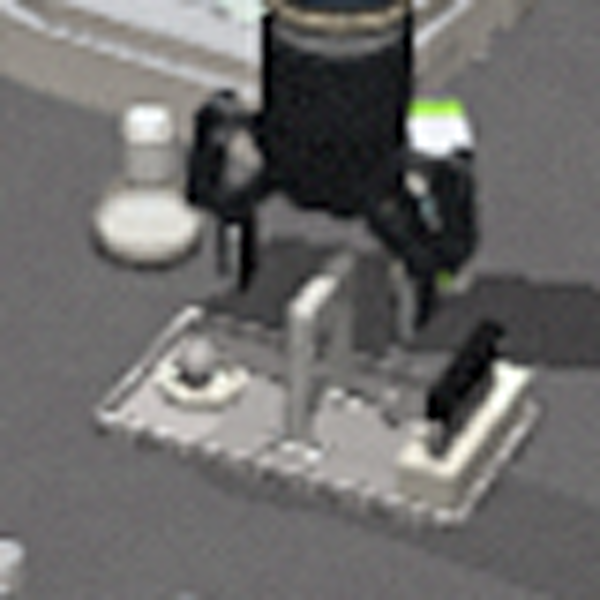

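play_rows(motion=[0, 0, 0, 0, 0, 0, 60, 0, 0, 0, 0, 0, 0, 110, 0, 0, 0, 0, 0, 0, 150, 0, 0, 0, 0, 0, 0, 175, 0, 0, 0, 0, 0, 0, 190, 0, 0, 0, 0, 0, 0, 200, 0, 0, 0, 0, 0, 0, 210, 0, 0, 0, 0, 0, 0, 220], newtons=30)

```text
clock: 11.57
position: [0.554, -0.2722, 0.0597]
tcp_rot: [2.302, 2.137, 0.002]
wrist_force: [1.6, -0.8, 0.1]
opening: 0.0121
```

play_rows(motion=[0, 0, 0, 0, 0, 0, 228, 0, 0, 0, 0, 0, 0, 236, 0, 0, 0, 0, 0, 0, 244, 0, 0, 0, 0, 0, 0, 255, 0, 0, 0, 0, 0, 0, 255, 0, 0, 0, 0, 0, 0, 255], newtons=30)

```text
clock: 12.07
position: [0.554, -0.2722, 0.0598]
tcp_rot: [2.302, 2.137, 0.002]
wrist_force: [-0.5, -0.8, -0.1]
opening: 0.0111
```

play_rows(motion=[0, 0, 0, 0, 0, 0, 255, 0, 0, 0, 0, 0, 0, 255, 0, 0, 0, 0, 0, 0, 255, 0, 0, 0, 0, 0, 0, 255], newtons=90)

```text
clock: 12.4
position: [0.5542, -0.2723, 0.0599]
tcp_rot: [2.302, 2.137, 0.002]
wrist_force: [0.8, -0.5, 1.5]
opening: 0.0108
```

```bash
python3 -c "
from pl import *
from rig import optics; import pickle
p=optics.read_camera('side'); pickle.dump(p,open('side10.pkl','wb'))
from ov import *
draw(p,[],(360,175),40,'pics/m.png',600)
plan(.5535,-.272,.059,-.074,0)"
```

```text
pos [ 0.5542 -0.2723  0.0599] psi -0.0743 tilt [0.0016 0.0001] open 0.0106 F [ 0.6 -0.2  1.5] t 12.45
shift mm [ 0.2 -0.7  0.9] turn [ 0.002 -0.    -0.   ] min rows 0.0
```

View pics/m.png

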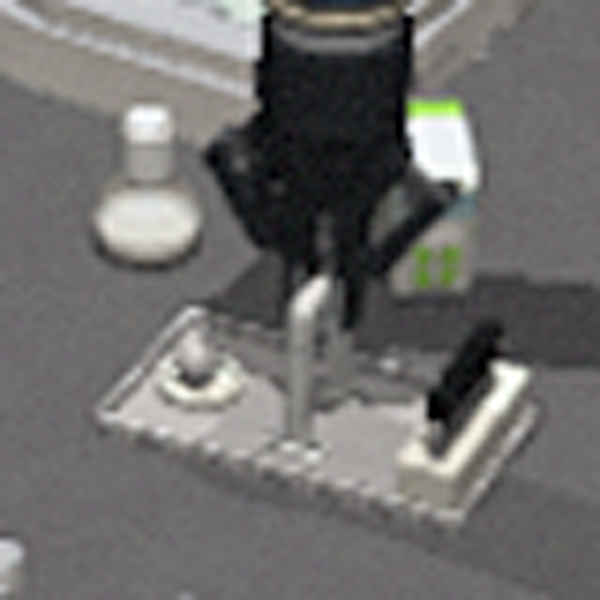

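play_rows(motion=[0, 0, -1, 0, 0, 0, 255, 0, 0, -3, 0, 0, 0, 255, 0, 0, -6, 0, 0, 0, 255, 0, 0, -9, 0, 0, 0, 255, 0, 0, -12, 0, 0, 0, 255, 0, 0, -14, 0, 0, 0, 255, 0, 0, -15, 0, 0, 0, 255, 0, 0, -15, 0, 0, 0, 255])

```text
clock: 13.12
position: [0.5543, -0.2724, 0.0753]
tcp_rot: [2.301, 2.136, 0.002]
wrist_force: [0.6, 0.7, -4.5]
opening: 0.0105
```

```bash
python3 -c "
from pl import *
from rig import optics; import pickle
p=optics.read_camera('side'); pickle.dump(p,open('side11.pkl','wb'))
from ov import *
draw(p,[],(360,175),40,'pics/n.png',600)
plan(.5535,-.272,.059,-.074,0); print(status.read_state()['wrist_torque'])"
```

```text
pos [ 0.5542 -0.2723  0.075 ] psi -0.0744 tilt [0.0018 0.    ] open 0.0109 F [ 0.2 -0.4 -4.7] t 13.17
shift mm [ 0.3 -0.7 16. ] turn [ 0.002 -0.    -0.   ] min rows 0.4
[-0.06693484 -0.03522338  0.01325156]
```

View pics/n.png

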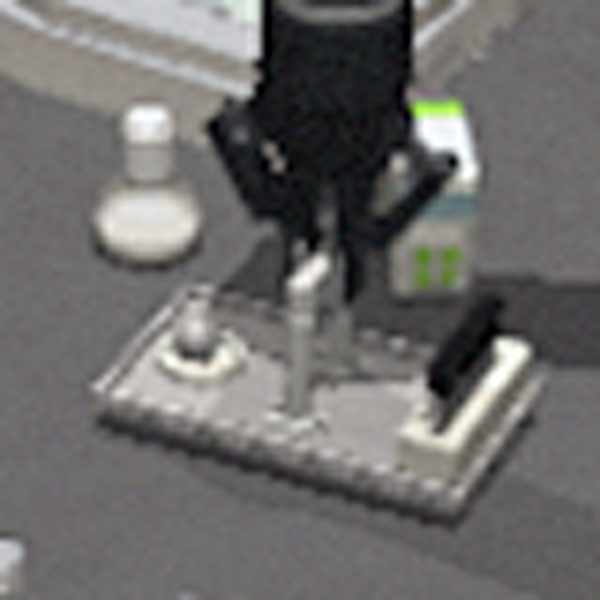

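play_rows(motion=[0, 0, -2, 0, 0, 0, 255, 0, 0, -7, 0, 0, 0, 255, 0, 0, -15, 0, 0, 0, 255, 0, 0, -26, 0, 0, 0, 255, 0, 0, -37, 0, 0, 0, 255, 0, 0, -47, 0, 0, 0, 255, 0, 0, -55, 0, 0, 0, 255, 0, 0, -60, 0, 0, 0, 255])

```text
clock: 13.83
position: [0.5548, -0.2725, 0.137]
tcp_rot: [2.3, 2.135, 0.003]
wrist_force: [-0.2, -0.2, -4.8]
opening: 0.0106
```

play_rows(motion=[0, 0, -2, 0, 0, 0, 255, 0, 0, -7, 0, 0, 0, 255, 0, 0, -15, 0, 0, 0, 255, 0, 0, -25, 0, 0, 0, 255, 0, 0, -35, 0, 0, 0, 255, 0, 0, -45, 0, 0, 0, 255, 0, 0, -52, 0, 0, 0, 255, 0, 0, -55, 0, 0, 0, 255])

```text
clock: 14.5
position: [0.5554, -0.2727, 0.1939]
tcp_rot: [2.298, 2.133, 0.005]
wrist_force: [-0.6, -0.1, -5.0]
opening: 0.0107
```

play_rows(motion=[0, 0, 0, 0, 0, 0, 255, 0, 0, 0, 0, 0, 0, 255, 0, 0, 0, 0, 0, 0, 255])

```text
clock: 14.75
position: [0.5551, -0.2726, 0.1936]
tcp_rot: [2.299, 2.134, 0.005]
wrist_force: [0.1, -1.5, -5.9]
opening: 0.0107
```

```bash
python3 -c "
from pl import *
from rig import optics; import pickle
p=optics.read_camera('side'); pickle.dump(p,open('side12.pkl','wb'))
from ov import *
draw(p,[],(360,150),40,'pics/o.png',600)
plan(.5587,.258,.193,-.074,0); print(status.read_state()['wrist_torque'])"
```

```text
pos [ 0.555  -0.2726  0.1934] psi -0.0744 tilt [ 0.0054 -0.0018] open 0.0109 F [ 0.2 -0.1 -4.5] t 14.8
shift mm [529.4 -35.7  -0.6] turn [ 0.006  0.001 -0.   ] min rows 12.7
[-0.06513559 -0.02600517 -0.03627206]
```

View pics/o.png

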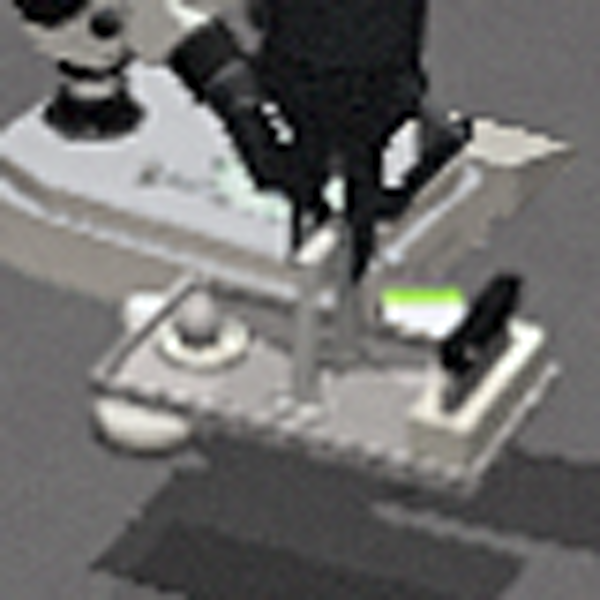

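play_rows(motion=[2, 0, 0, 0.001, 0, 0, 255, 8, -0.5, 0, 0.002, 0, 0, 255, 18, -1, 0, 0.003, 0, 0, 255, 30, -2, 0, 0.004, 0, 0, 255, 42, -3, 0, 0.005, 0, 0, 255, 54, -4, 0, 0.005, 0, 0, 255, 64, -4.5, 0, 0.005, 0, 0, 255, 70, -5, 0, 0.005, 0, 0, 255])

```text
clock: 15.47
position: [0.5554, -0.1996, 0.1935]
tcp_rot: [2.299, 2.14, 0.0]
wrist_force: [-0.2, 0.2, -4.4]
opening: 0.0108
```

play_rows(motion=[2, 0, 0, 0, 0, 0, 255, 8, -0.5, 0, 0, 0, 0, 255, 18, -1, 0, 0, 0, 0, 255, 30, -2, 0, 0, 0, 0, 255, 42, -3, 0, 0, 0, 0, 255, 54, -4, 0, 0, 0, 0, 255, 64, -4.5, 0, 0, 0, 0, 255, 70, -5, 0, 0, 0, 0, 255])

```text
clock: 16.13
position: [0.5556, -0.1269, 0.1936]
tcp_rot: [2.296, 2.143, 0.001]
wrist_force: [0.6, -0.2, -5.2]
opening: 0.0105
```

play_rows(motion=[2, 0, 0, 0, 0, 0, 255, 8, -0.5, 0, 0, 0, 0, 255, 18, -1, 0, 0, 0, 0, 255, 30, -2, 0, 0, 0, 0, 255, 42, -3, 0, 0, 0, 0, 255, 54, -4, 0, 0, 0, 0, 255, 64, -4.5, 0, 0, 0, 0, 255, 70, -5, 0, 0, 0, 0, 255])

```text
clock: 16.8
position: [0.5554, -0.0542, 0.1937]
tcp_rot: [2.294, 2.146, 0.002]
wrist_force: [0.2, 0.1, -4.8]
opening: 0.0106
```

```bash
python3 -c "
from pl import *
from rig import optics; import pickle
p=optics.read_camera('side'); pickle.dump(p,open('side13.pkl','wb'))
from ov import *
draw(p,[],(350,180),50,'pics/p.png',600)
plan(.5587,.258,.193,-.074,0); print(status.read_state()['wrist_torque'])"
```

```text
pos [ 0.5554 -0.0533  0.1938] psi -0.0655 tilt [0.0014 0.0015] open 0.0107 F [-0.1  1.8 -4.7] t 16.85
shift mm [310.9 -17.1   1.3] turn [ 0.001 -0.002  0.008] min rows 7.5
[ 0.13406333 -0.11503977  0.05908356]
```

View pics/p.png

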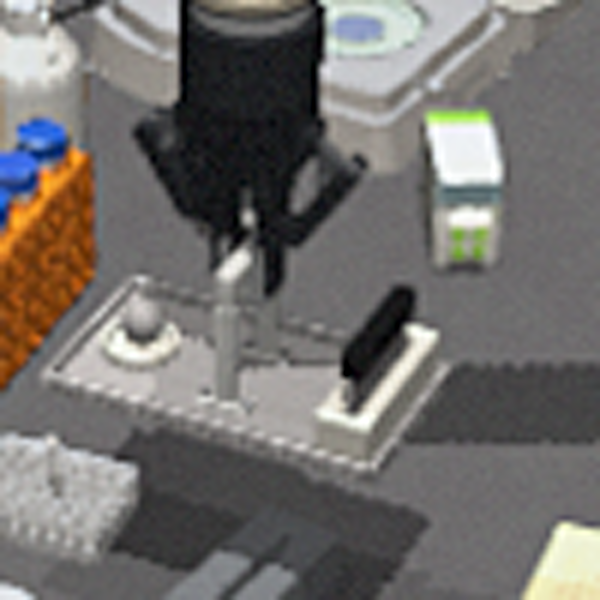

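play_rows(motion=[2, 0, 0, 0, 0, 0, 255, 8, -0.5, 0, 0, 0, 0.002, 255, 18, -1, 0, 0, -0.001, 0.004, 255, 30, -2, 0, 0, -0.002, 0.006, 255, 42, -3, 0, 0, -0.002, 0.008, 255, 54, -3.5, 0, 0, -0.002, 0.008, 255, 64, -4, 0, 0, -0.002, 0.008, 255, 70, -4, 0, 0, -0.002, 0.008, 255])

```text
clock: 17.52
position: [0.556, 0.019, 0.194]
tcp_rot: [2.299, 2.14, 0.002]
wrist_force: [0.1, 0.3, -4.9]
opening: 0.0111
```

play_rows(motion=[2, 0, 0, 0, 0, 0, 255, 8, -0.5, 0, 0, 0, 0, 255, 18, -1, 0, 0, 0, 0, 255, 30, -2, 0, 0, 0, 0, 255, 42, -3, 0, 0, 0, 0, 255, 54, -3.5, 0, 0, 0, 0, 255, 64, -4, 0, 0, 0, 0, 255, 70, -4, 0, 0, 0, 0, 255])

```text
clock: 18.18
position: [0.5568, 0.0917, 0.1942]
tcp_rot: [2.297, 2.144, 0.003]
wrist_force: [0.0, 0.8, -4.8]
opening: 0.0109
```

play_rows(motion=[2, 0, 0, 0, 0, 0, 255, 8, -0.5, 0, 0, 0, 0, 255, 18, -1, 0, 0, 0, 0, 255, 30, -2, 0, 0, 0, 0, 255, 42, -3, 0, 0, 0, 0, 255, 54, -3.5, 0, 0, 0, 0, 255, 64, -4, 0, 0, 0, 0, 255, 70, -4, 0, 0, 0, 0, 255])

```text
clock: 18.85
position: [0.5573, 0.1644, 0.1944]
tcp_rot: [-2.294, -2.146, -0.005]
wrist_force: [1.1, -0.1, -3.9]
opening: 0.0108
```

```bash
python3 -c "
from pl import *
plan(.5587,.258,.193,-.06,0)"
```

```text
pos [0.5573 0.1644 0.1944] psi -0.0666 tilt [0.0017 0.0026] open 0.0108 F [ 1.1 -0.1 -3.9] t 18.85
shift mm [93.5 -4.8  1.7] turn [ 0.002 -0.003 -0.007] min rows 2.2
```

play_rows(motion=[2, 0, 0, 0, 0, 0, 255, 8, -0.5, 0, 0, 0, 0, 255, 18, -1, 0, 0, 0, 0, 255, 30, -2, 0, 0, -0.001, 0, 255, 42, -2.5, 0, 0, -0.002, 0, 255, 54, -3, 0, 0, -0.003, 0, 255, 64, -3.5, 0, 0, -0.003, 0, 255, 69, -4, 0, 0, -0.003, 0, 255])

```text
clock: 19.52
position: [0.5575, 0.2363, 0.1948]
tcp_rot: [2.291, 2.149, 0.003]
wrist_force: [-1.2, 0.7, -5.5]
opening: 0.0108
```

play_rows(motion=[1, 0, 0, 0, 0, 0, 255, 4, 0, 0, 0, 0, 0, 255, 9, -0.5, 0, 0, 0, 0, 255, 14, -0.5, 0, 0, 0, 0, 255, 18, -1, 0, 0, 0, 0, 255, 20, -1, 0, 0, 0, 0, 255, 20, -1, 0, 0, 0, 0, 255, 20, -1, 0, 0, 0, 0, 255])

```text
clock: 20.18
position: [0.5578, 0.2563, 0.1947]
tcp_rot: [2.291, 2.149, 0.003]
wrist_force: [0.7, -0.3, -4.7]
opening: 0.0104
```

play_rows(motion=[0, 0, 0, 0, 0, 0, 255, 0, 0, 0, 0, 0, 0, 255, 0, 0, 0, 0, 0, 0, 255, 0, 0, 0, 0, 0, 0, 255, 0, 0, 0, 0, 0, 0, 255, 0, 0, 0, 0, 0, 0, 255])

```text
clock: 20.68
position: [0.5578, 0.2562, 0.1947]
tcp_rot: [2.291, 2.149, 0.003]
wrist_force: [0.3, -0.6, -4.4]
opening: 0.0105
```

```bash
python3 -c "
from pl import *
from rig import optics; import pickle
from ov import *
for n in ('top','side'):
    p=optics.read_camera(n); pickle.dump(p,open(n+'14.pkl','wb'))
    t=status.read_state()['position']; w=-.066; B=[b+[0,0,t[2]-.0599] for b in tray(t[0],t[1],w)]+[box(.5587,.2572,-.235,.15,.13,0,.032)]
    draw(p,[],(284,232) if n=='top' else (290,240),50,f'pics/a_{n}.png',400)
    draw(p,B,(284,232) if n=='top' else (290,240),50,f'pics/b_{n}.png',400)
for a in 'ab': cv2.imwrite(f'pics/q{a}.png',np.hstack([cv2.imread(f'pics/{a}_top.png'),cv2.imread(f'pics/{a}_side.png')]))
plan(.5587,.258,.193,-.074,0); s=status.read_state();print(s['wrist_torque'],s['dq'])"
```

```text
pos [0.5578 0.2562 0.1948] psi -0.0639 tilt [0.0016 0.0009] open 0.0105 F [-0.7 -0.3 -4.8] t 20.78
shift mm [1.8 0.8 1.8] turn [ 0.001 -0.001  0.01 ] min rows 0.1
[-0.02594522 -0.0395054  -0.03406626] [-0.00140592  0.00131369  0.00075878 -0.0002836   0.00255319 -0.00105893
 -0.00115899]
```

View pics/qa.png

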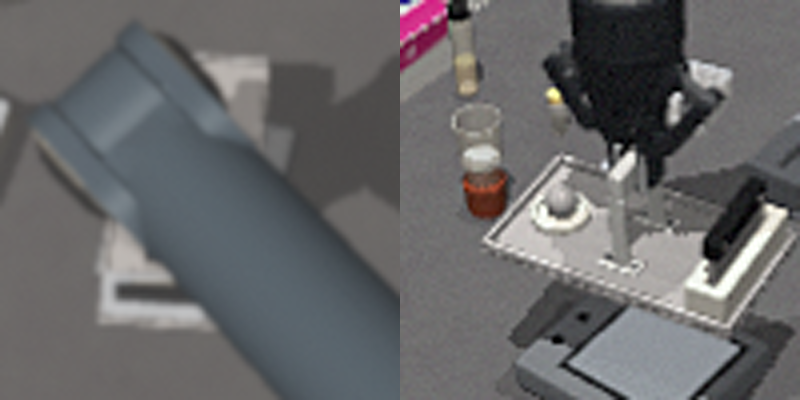

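View pics/qb.png

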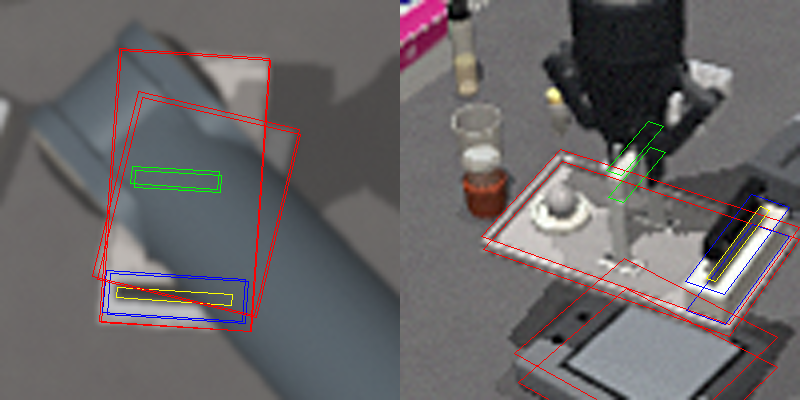

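```bash
python3 -c "
from fit2 import *
from rig import nets
t=load('top0.pkl')
pts=np.array([[133,122],[283,157],[248,318],[97,283]])/5+[243.5,191.5]
print(ray(t,pts,.032), ray(t,pts,.032).mean(0))
for n in('top0','side0'):
    p=load(n+'.pkl')
    # window with dark frame
    f=lambda q:[box(*q,.102,.096,.032,.032)[:4],box(*q,.092,.086,.032,.032)[:4]]
    print(n,fit(p,f,[.55,.258,-.235]))
"
```

```text
[[0.60993982 0.296107   0.032     ]
 [0.587782   0.20200655 0.032     ]
 [0.48669569 0.22369343 0.032     ]
 [0.50873856 0.31802119 0.032     ]] [0.54828902 0.25995704 0.032     ]
top0 (array([ 0.54909722,  0.26006019, -0.23361111]), np.float64(3.8440733904613875), array([146.5588 ,  91.08686, 132.36458], dtype=float32))
side0 (array([ 0.54782012,  0.26619828, -0.23279778]), np.float64(15.88170941621412), array([131.87747 ,  31.391403, 151.72736 ], dtype=float32))
```

play_rows(motion=[0.5, -1, 0, 0, 0, 0, 255, 1, -3, 0, 0, 0, 0, 255, 2, -5, 1, 0, 0, 0, 255, 3, -7, 2, 0, 0, 0, 255, 3, -9, 2, 0, 0, 0, 255, 3, -9, 2, 0, 0, 0, 255, 3, -9, 2, 0, 0, 0, 255, 3, -9, 2, 0, 0, 0, 255])

```text
clock: 21.45
position: [0.5491, 0.2597, 0.1928]
tcp_rot: [2.291, 2.149, 0.003]
wrist_force: [0.7, -0.2, -4.3]
opening: 0.0108
```

play_rows(motion=[0, 0, 0, 0, 0, 0, 255, 0, 0, 0, 0, 0, 0, 255, 0, 0, 0, 0, 0, 0, 255, 0, 0, 0, 0, 0, 0, 255, 0, 0, 0, 0, 0, 0, 255, 0, 0, 0, 0, 0, 0, 255, 0, 0, 0, 0, 0, 0, 255, 0, 0, 0, 0, 0, 0, 255])

```text
clock: 22.12
position: [0.5491, 0.2598, 0.1928]
tcp_rot: [2.291, 2.149, 0.003]
wrist_force: [-0.3, -0.1, -4.5]
opening: 0.0106
```

```bash
python3 -c "
from pl import *
from rig import optics
from ov import *
p=optics.read_camera('side'); draw(p,[],(290,240),50,'pics/r.png',600)
plan(.549,.26,.193,-.064,0); s=status.read_state();print(np.round(s['dq'],4))"
```

```text
pos [0.5491 0.2597 0.1928] psi -0.0641 tilt [0.0018 0.0009] open 0.0107 F [-0.1  0.4 -5.3] t 22.17
shift mm [ 0.3 -0.1 -0.2] turn [ 0.002 -0.001 -0.   ] min rows 0.0
[-0.0024 -0.0006 -0.001   0.0004  0.0021 -0.001   0.011 ]
```

View pics/r.png

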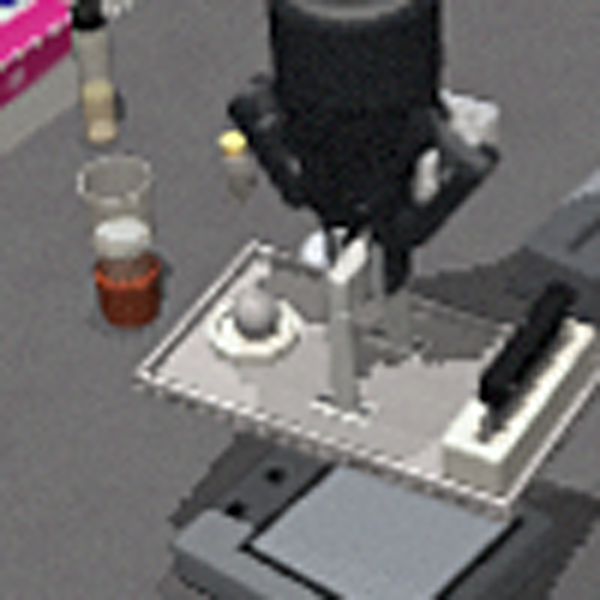

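The last picture shows the tray level over the reader, with the ball in its pocket at about (258, 315) and the scraper seated at about (525, 350). The arm is still, so I'm handing in.

```bash
python3 -c "
from rig import close_job
print(close_job())"
```

```text
the job is handed in; nothing more can be done
None
```

The job is handed in, at about 22 s of the 64 s allowed. It reports no verdict, so the result rests on my own checks below.

**What I did:** I took the scraper from its stand and slid its blade into the tray's slot until it met the floor with a light push (about 4 N). I released it there, then lifted the tray by its carry bar with a 90 N grip. I carried it to the reader in short, gentle moves.

**Last checks before handing in:**
- **Position:** the gripper was at (0.549, 0.260) m. The glass centre measured from the top camera is (0.549, 0.260).
- **Height:** the tray's underside is about 10 cm above the glass, worked out from the gripper height.
- **Level and still:** the tool's tilt was about 0.002 rad and the joint speeds were close to zero.
- **Load:** the side picture shows the ball in its pocket, the scraper upright in the slot, and the tray clear of the reader.
- **Bystanders:** nothing touched the other things on the bench that I noticed. I did not re-measure their positions.

**Disagreements:**
- **Camera offset:** the side camera places things about 5–6 mm further in +y than the top camera, including the glass centre (0.266 against 0.260). I used the top camera's value.
- **First glass centre:** I first aimed at the centre of the reader's box, then saw that the window sits about 10 mm off it and corrected for that.
- **Scraper refit:** a refit of the scraper's pose after release was poor because the arm hid part of it. I confirmed the seating from the contact force and the pictures instead.

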